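# Weed out the tired spring clips on the thimble shelf

## Task

Some of the three spring clips in the leaning stand have gone weak and would let the display boards slip: squeeze their handles lightly to feel which, carry each weak clip by its handles to the red felt tray on the lazy Susan and set it down there, not dropped, and leave the firm ones in the stand. Reach in at a slant so as not to knock the glass shelf above the clips, and leave the loose thimbles, owl, button box and magnifier where they are.

Things in the scene. Friction and masses are not known exactly. Their poses are not given: they have to be found in the camera images.
- clip_a: one of three look-alike teal spring clips with yellow rolled grips: 116 mm long, 24 thick, 70 g. Origin at the jaw tips; z runs up the clip to the handle ends, y across the jaws (the way the handles are squeezed), x through the thickness. Starts jaws down in a bay of the stand, z leaning 40 deg from vertical towards the robot, clear of the fins
- clip_b: clip like clip_a, same frame. Handles: pivot at z = 50 mm; the grips are two round bars 12 in diameter and 24 long along x, centred at z = 110, y = +-15, so 42 over their outsides. Squeezed fully they are 24 over the outsides and the jaws gape; let go, they spring back. The frame belongs to one half of the clip and turns up to 0.15 rad as it is squeezed
- clip_c: clip like clip_a, same frame. Springs: pinched at the grips, a firm clip does not give below 17 N and folds fully at about 24 N; a weak one folds fully under 4 N. Any of the three may be weak or firm; nothing to be seen and no name tells which
- clip_a_mid (a point): middle of clip_a, on its z axis 55 mm from the jaw tips
- clip_b_mid (a point): middle of clip_b, on its z axis 55 mm from the jaw tips
- clip_c_mid (a point): middle of clip_c, on its z axis 55 mm from the jaw tips
- clip_a_arm (a joint): how far clip_a's handles are squeezed together, rad: 0 let go, 0.30 fully squeezed
- clip_b_arm (a joint): how far clip_b's handles are squeezed together, rad: 0 let go, 0.30 fully squeezed
- clip_c_arm (a joint): how far clip_c's handles are squeezed together, rad: 0 let go, 0.30 fully squeezed
- stand: cherry-wood clip stand, fixed: three bays side by side along its y, 84 mm apart, each 78 wide between fins. Origin on the shelf glass, 34 under the jaw tips of the middle clip; front looks along -x. Bays lean 40 deg from vertical towards -x; rest and fins reach 62 up along the clips, a lip before the jaws 8. Clips are pulled out along their own z
- bridge: clear glass shelf fixed over the stand, same origin and axes: 8 mm thick, underside at z = 213, from x = -67 to +125 (clip grips are at x = -71, z = 118), 360 wide; posts 12 thick at x = 20 and 110, y = +-160; small thimbles on top. A tool held upright at the grips hits it; leaning 40 to 50 deg like the clips it clears
- tray_floor (a point): centre of the floor of the open wooden tray with red felt fixed on the cherry lazy Susan; z up, floor inside 168 (x) by 158 (y) mm, walls 4 thick, 23 high, floor 38 above the shelf glass. The Susan (356 across, top 33 above the glass) spins easily on ball bearings about the vertical 50 from here along +x; three thimbles 27 high are waxed on it on that side
- ruby_thimble: loose ruby glass thimble, 23 mm across, 27 high, upright; origin under its centre; leave alone
- alu_thimble: loose plain aluminium thimble, same size; leave alone
- owl: loose pewter owl, 42 mm across, 65 high; origin under its centre; leave alone
- button_box: mother-of-pearl button box, 79 (x) by 99 (y) by 46 high, loose; origin under its centre; leave alone
- loupe: loose hand magnifier lying flat: lens 60 mm across, 12 high, origin under the lens; handle 11 thick reaching 113 mm along its -x; leave alone
There are look-alikes about, which are no part of the job. What is shaped like the clip_a but blue is not meant.

How it is judged:
On the way, in this order (a step that is already met when the one before it is completed fails the run):
1. a clip whose handles fold under a light pinch (less than 14 N a side) has been brought out of the stand (((value of joint clip_a_arm above 0.21 rad and contact force between the fingers and clip_a below 28 N and distance of clip_a_mid from where it was at the start of the episode above 0.06 m) or (value of joint clip_b_arm above 0.21 rad and contact force between the fingers and clip_b below 28 N and distance of clip_b_mid from where it was at the start of the episode above 0.06 m) or (value of joint clip_c_arm above 0.21 rad and contact force between the fingers and clip_c below 28 N and distance of clip_c_mid from where it was at the start of the episode above 0.06 m))).
2. with that one in the tray, the other clip that folds under a light pinch (less than 14 N a side) has been brought out (((horizontal distance between clip_a_mid and tray_floor below 0.115 m and (value of joint clip_b_arm above 0.21 rad and contact force between the fingers and clip_b below 28 N and distance of clip_b_mid from where it was at the start of the episode above 0.06 m)) or (horizontal distance between clip_a_mid and tray_floor below 0.115 m and (value of joint clip_c_arm above 0.21 rad and contact force between the fingers and clip_c below 28 N and distance of clip_c_mid from where it was at the start of the episode above 0.06 m)) or (horizontal distance between clip_b_mid and tray_floor below 0.115 m and (value of joint clip_a_arm above 0.21 rad and contact force between the fingers and clip_a below 28 N and distance of clip_a_mid from where it was at the start of the episode above 0.06 m)) or (horizontal distance between clip_b_mid and tray_floor below 0.115 m and (value of joint clip_c_arm above 0.21 rad and contact force between the fingers and clip_c below 28 N and distance of clip_c_mid from where it was at the start of the episode above 0.06 m)) or (horizontal distance between clip_c_mid and tray_floor below 0.115 m and (value of joint clip_a_arm above 0.21 rad and contact force between the fingers and clip_a below 28 N and distance of clip_a_mid from where it was at the start of the episode above 0.06 m)) or (horizontal distance between clip_c_mid and tray_floor below 0.115 m and (value of joint clip_b_arm above 0.21 rad and contact force between the fingers and clip_b below 28 N and distance of clip_b_mid from where it was at the start of the episode above 0.06 m)))).
At the end, for the whole second after the job is handed in: The two weak clips rest still in the felt tray on the lazy Susan: the middle of each over the tray floor (within the walls) and less than 70 mm above it. The firm one is still in its bay, its middle within 30 mm of where it was, at rest ((((distance of clip_a_mid from where it was at the start of the episode below 0.03 m and linear speed of clip_a below 0.05 m/s) and (x of clip_b_mid in the frame of tray_floor between -0.084 and 0.084 m and y of clip_b_mid in the frame of tray_floor between -0.079 and 0.079 m and z of clip_b_mid in the frame of tray_floor below 0.07 m and linear speed of clip_b below 0.05 m/s) and (x of clip_c_mid in the frame of tray_floor between -0.084 and 0.084 m and y of clip_c_mid in the frame of tray_floor between -0.079 and 0.079 m and z of clip_c_mid in the frame of tray_floor below 0.07 m and linear speed of clip_c below 0.05 m/s)) or ((distance of clip_b_mid from where it was at the start of the episode below 0.03 m and linear speed of clip_b below 0.05 m/s) and (x of clip_a_mid in the frame of tray_floor between -0.084 and 0.084 m and y of clip_a_mid in the frame of tray_floor between -0.079 and 0.079 m and z of clip_a_mid in the frame of tray_floor below 0.07 m and linear speed of clip_a below 0.05 m/s) and (x of clip_c_mid in the frame of tray_floor between -0.084 and 0.084 m and y of clip_c_mid in the frame of tray_floor between -0.079 and 0.079 m and z of clip_c_mid in the frame of tray_floor below 0.07 m and linear speed of clip_c below 0.05 m/s)) or ((distance of clip_c_mid from where it was at the start of the episode below 0.03 m and linear speed of clip_c below 0.05 m/s) and (x of clip_a_mid in the frame of tray_floor between -0.084 and 0.084 m and y of clip_a_mid in the frame of tray_floor between -0.079 and 0.079 m and z of clip_a_mid in the frame of tray_floor below 0.07 m and linear speed of clip_a below 0.05 m/s) and (x of clip_b_mid in the frame of tray_floor between -0.084 and 0.084 m and y of clip_b_mid in the frame of tray_floor between -0.079 and 0.079 m and z of clip_b_mid in the frame of tray_floor below 0.07 m and linear speed of clip_b below 0.05 m/s)))); the robot touches nothing.
It fails at once if a clip is dropped: it falls faster than 1.2 m/s with no finger on it ((linear speed of clip_a above 1.2 m/s and contact force between the fingers and clip_a below 0.05 N) or (linear speed of clip_b above 1.2 m/s and contact force between the fingers and clip_b below 0.05 N) or (linear speed of clip_c above 1.2 m/s and contact force between the fingers and clip_c below 0.05 N)).
It fails at once if the glass shelf over the stand is knocked with more than 8 N (contact force between any of the arm, the fingers and bridge above 8 N).
It fails at once if a loose thimble, the owl, the button box or the magnifier is shifted more than 15 mm (distance of any of ruby_thimble, alu_thimble, owl, button_box, loupe from where it was at the start of the episode above 0.015 m).
It also fails if it takes over 67 s, if anything falls off the work surface, if the arm or the gripper's body presses on something with over 40 N, if the wrist force passes 120 N, or if a joint passes its speed limit or range.

## Robot

A 7-joint arm with a two-finger parallel gripper is mounted at the origin on the work surface. World frame = base frame: x ahead of the robot, y to its left, z up, the work surface at z = 0. Lengths are in m, angles in rad, forces in N, time in s.
With the tool pointing down it reaches from about 0.425 to 0.875 m from the base axis. Payload 4.7 kg.
Tool frame: the origin (TCP) lies between the finger pads; the fingertips stand 25 mm ahead of it and the grasp point (between the pads) lies 6 mm ahead of it; z points along the fingers, y is the direction in which the jaws open and shut (so a half turn about z gives the same grasp; the last joint's range is limited). The gripper opens to 87 mm and grips with 3 to 60 N. Pads are 19 mm wide; open, the fingers measure 117 mm over their backs; the gripper's body (75 mm by 190 mm) begins 51 mm behind the grasp point.
Start: joints at [-1.293, 0.321, -0.07, 1.45, 0.023, 1.371, -0.057], TCP at [0.17, 0.628, 0.213] pointing down, gripper open.
Joint ranges: [-2.86, 2.86], [-0.3, 2.09], [-1.38, 1.24], [0.06, 2.45], [-1.56, 4.7], [0.09, 2.05], [-2.69, 2.69]. Speed limits (rad/s): [2.57, 2.57, 3.14, 3.14, 3.14, 3.14, 3.14].

## Interface

Orientations are given as a rotation vector (axis times angle).
In Python, from bench import * gives the robot as it stands.
- The arm moves only by the tool send_rows, never from a script. Its arguments are lists of equal length, an entry for each row: "rotation": the turn, a rotation vector about the tool's x, y, z in degrees, a list of three; "slide": the shift along the tool's x, y, z in mm, a list of three; "fingers": the gripper command: -1 is fully open, 1 is shut, values between are in proportion. In form: {"rotation": [[wx, wy, wz], ...], "slide": [[tx, ty, tz], ...], "fingers": [fingers, ...]}. A call has 1 to 12 rows; each row is the pose to reach, as a shift and turn from the pose commanded when the call began, along the tool's axes at that moment; what a row does not reach only later rows make up. A row lasts 1/10 s, in which the tool goes at most 50 mm and 8.59 degrees, less where a joint would pass 70% of its speed; a pose out of reach is approached as far as the arm can. A call with a gripper value outside its range is refused whole. The fingers move at their own pace and stop on an object; "force" is the grip in N (left out, the last holds). Time passes only in rows, so rows that repeat a pose let the fingers close. It gives the time, the measured TCP pose, the force and the opening at its end, in the units of the state.
- get_state(): the state, without advancing time (a new reading comes with each control period).
- get_image(name): name is "scene" or "top" or "wrist"; returns the picture (480x640x3 uint8, red, green, blue); there is no depth.
- camera_model(name): a dict with "intrinsics" (3x3 intrinsics, pixels), "rvec" (rotation vector, rad) and "tvec" (3), from world to camera coordinates, as OpenCV has them. Camera axes: x right, y down, z forward; pixel columns grow to the right and rows downward; lengths in m; the calibration is good to about 2 mm. The wrist camera is an equidistant fisheye: a pixel r from the principal point sees the ray r / f radians off the axis. A picture is of the moment at which its call begins: read the wrist's pose just before it. camera_model takes no time and is no camera call; for the wrist camera it gives the pose at the moment of the call.
- close_job(): hands the job in, once; it reports no verdict.
The state is a dict: "time": time; "joint_positions": joint angles; "qd": joint speeds; "joint_torque": joint torques, N m; "position": TCP position; "tool_rot": TCP orientation; "ft_force": force on the tool from outside, world axes, zero at the start; "torque": the same for the moment, N m; "grip_width": opening from 0.0 (shut) to 1.0 (fully open).
Only numpy, scipy, OpenCV 4.12 (cv2) and the standard library are available. Lean on these libraries where they do the work, as an engineer would, in place of code of your own. Each camera call takes 0.05 s, during which the arm holds its last target.

## Working session

There is one attempt and no reset: what is moved stays moved. The work goes in short steps, Python scripts to look and compute and a tool call to move; the robot and the scene stay as the last step left them, time stands still between calls to the robot, and variables do not carry over. Pictures are saved under pics/ and viewed, and the job is handed in when it is done.

Besides the shell and the picture viewer there is one more tool, called after "Emit:" by a JSON object that holds its "api" and its "payload". send_rows: Moves the arm, as the interface text tells. Its arguments: {"type":"object","properties":{"rotation":{"type":"array"},"slide":{"type":"array"},"fingers":{"type":"array"},"force":{"type":"number"}},"required":["rotation","slide","fingers"]}

```bash
ls; mkdir -p pics; cat > h.py <<'E'
from bench import *
import numpy as np, cv2
def save(n,img): cv2.imwrite('pics/'+n+'.png',cv2.cvtColor(img,cv2.COLOR_RGB2BGR))
def proj(name,P):
    c=camera_model(name);P=np.atleast_2d(np.array(P,float))
    return cv2.projectPoints(P,np.array(c['rvec'],float),np.array(c['tvec'],float),np.array(c['intrinsics'],float),None)[0][:,0]
def ray(name,uv):
    c=camera_model(name);R=cv2.Rodrigues(np.array(c['rvec'],float))[0];t=np.array(c['tvec'],float)
    d=np.linalg.inv(np.array(c['intrinsics'],float))@np.array([*uv,1.]);return -R.T@t,R.T@d
def onz(name,uv,z):
    o,d=ray(name,uv);return o+d*(z-o[2])/d[2]
E
python3 - <<'E'
from h import *
s=get_state();print(s)
for n in ('scene','top','wrist'):
    save(n+'0',get_image(n));print(n,camera_model(n))
E
```

```text
pics
{'time': 0.0, 'joint_positions': array([-1.2928868 ,  0.32185026, -0.07009231,  1.45170993,  0.0226069 ,
        1.37077007, -0.05688619]), 'qd': array([-1.35612972e-03,  5.10097853e-05,  2.45205848e-04, -3.05455624e-04,
        9.68308399e-04, -3.92115463e-04, -1.68547381e-04]), 'joint_torque': array([ 2.99107887e-04, -4.91294360e+01, -4.03776057e-01, -3.12525129e+01,
       -6.39297534e-02,  4.35497565e-02,  1.52661114e-04]), 'position': array([0.16938979, 0.62693907, 0.21192635]), 'tool_rot': array([-4.13086287e-01, -3.11415889e+00,  3.05382705e-03]), 'ft_force': array([-0.43295665, -0.33144829, -0.35102504]), 'torque': array([ 0.06085564, -0.02206733, -0.00266437]), 'grip_width': 1.0010834472846533}
scene {'intrinsics': array([[606.06374161,   0.        , 315.46255132],
       [  0.        , 606.06374161, 235.57664707],
       [  0.        ,   0.        ,   1.        ]]), 'rvec': array([ 2.45932562, -0.14920874,  0.07499144]), 'tvec': array([-0.42228777,  0.10531434,  1.43494457])}
top {'intrinsics': array([[618.0659365 ,   0.        , 313.05650125],
       [  0.        , 618.0659365 , 240.39991026],
       [  0.        ,   0.        ,   1.        ]]), 'rvec': array([ 2.17253927, -2.14395379,  0.17503239]), 'tvec': array([0.02029806, 0.4303782 , 1.64423806])}
wrist {'intrinsics': array([[371.64829954,   0.        , 317.51792979],
       [  0.        , 371.64829954, 239.30224548],
       [  0.        ,   0.        ,   1.        ]]), 'rvec': array([-2.29704516, -1.7590398 , -0.26289325]), 'tvec': array([-0.65014332, -0.03449703,  0.3909038 ])}
```

View pics/scene0.png

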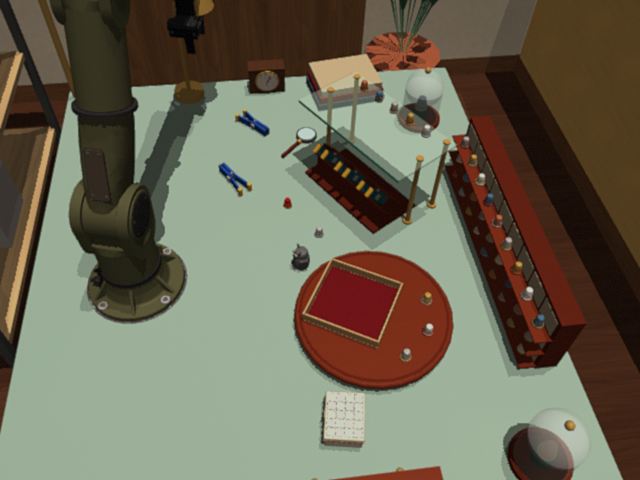

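View pics/top0.png

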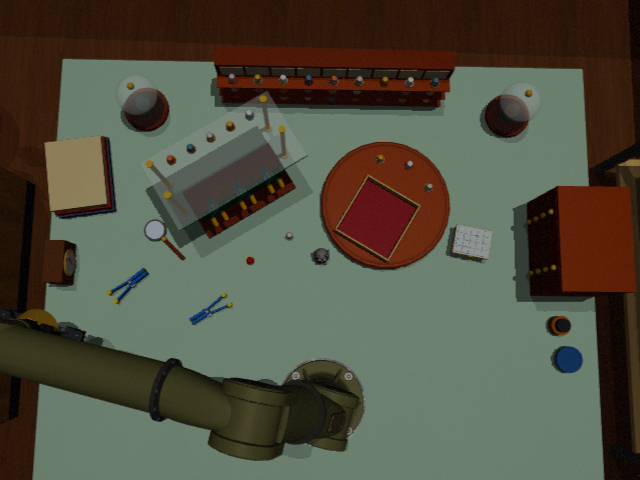

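View pics/wrist0.png

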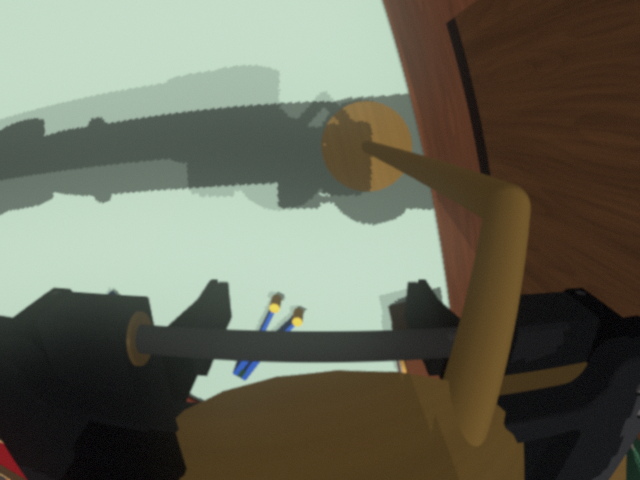

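```bash
python3 - <<'E'
from h import *
a=cv2.imread('pics/scene0.png');t=cv2.imread('pics/top0.png')
cv2.imwrite('pics/c1.png',cv2.resize(a[60:260,260:480],None,fx=3.6,fy=3,interpolation=cv2.INTER_CUBIC)[:600,:800])
cv2.imwrite('pics/c2.png',cv2.resize(t[90:250,130:320],None,fx=4,fy=3.75,interpolation=cv2.INTER_CUBIC))
cv2.imwrite('pics/c3.png',cv2.resize(a[0:120,100:260],None,fx=5,fy=5,interpolation=cv2.INTER_CUBIC))
E
```

```text
(no output)
```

View pics/c1.png

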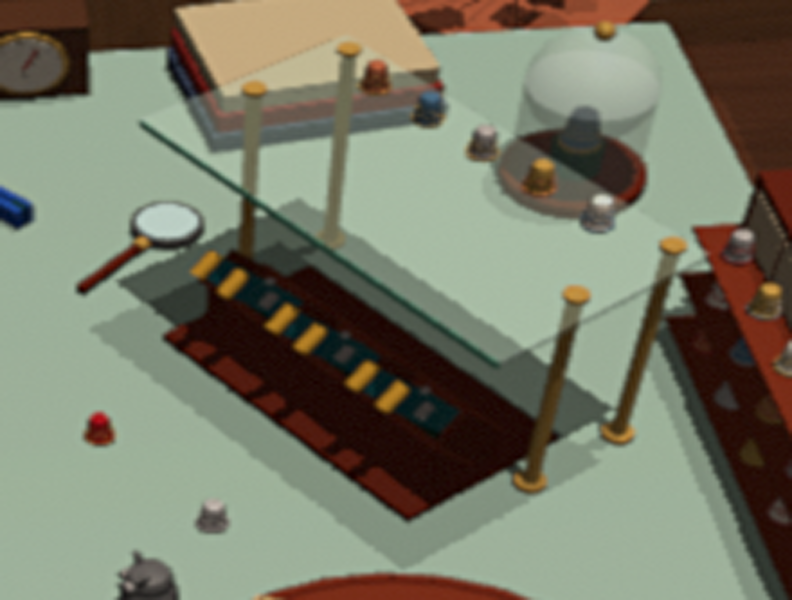

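View pics/c2.png

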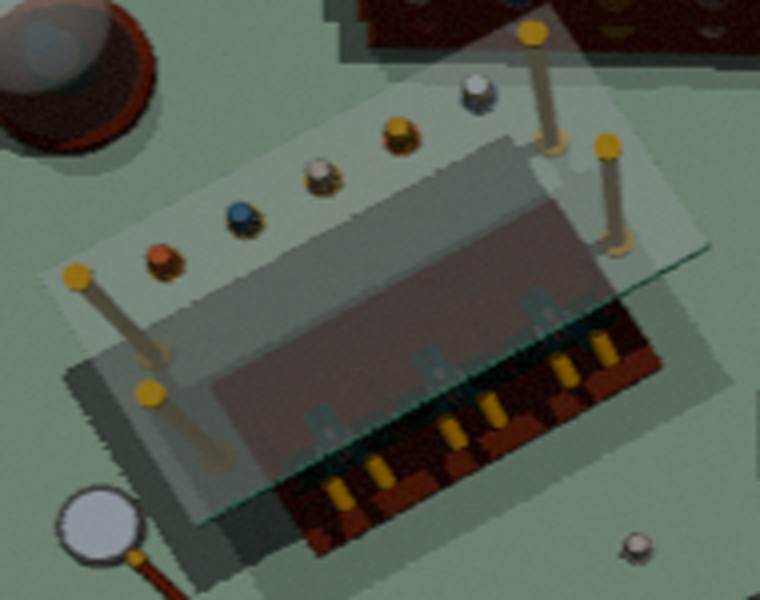

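View pics/c3.png

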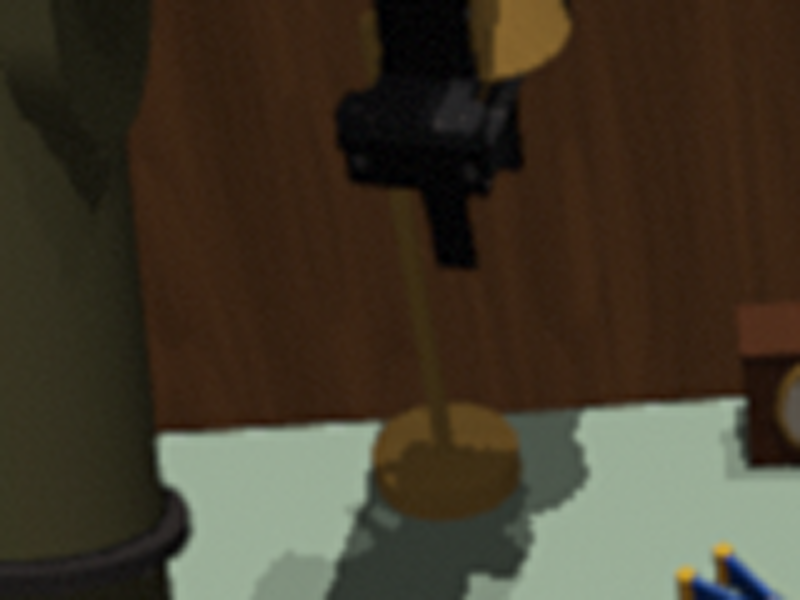

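```bash
python3 - <<'E'
from h import *
from scipy.spatial.transform import Rotation as R
s=get_state();print(R.from_rotvec(s['tool_rot']).as_matrix().round(3))
for n in ('scene','top','wrist'):
    c=camera_model(n);Rm=cv2.Rodrigues(c['rvec'])[0];print(n,-Rm.T@c['tvec'],Rm[2])
print('lampbase',onz('scene',(188,95),0.01))
a=cv2.imread('pics/wrist0.png')
cv2.imwrite('pics/c4.png',cv2.resize(a[250:480,100:600],None,fx=1.6,fy=1.6,interpolation=cv2.INTER_CUBIC))
E
```

```text
[[-0.965  0.261 -0.   ]
 [ 0.261  0.965 -0.001]
 [-0.    -0.001 -1.   ]]
scene [ 0.29625085 -0.86372615  1.18941017] [ 0.09192042  0.62143282 -0.77805648]
top [0.19523687 0.06002821 1.68743455] [ 0.14025961 -0.02032623 -0.9899061 ]
wrist [0.09078915 0.6492162  0.38335078] [ 0.28296157 -0.07717316 -0.95602147]
lampbase [0.11786526 0.67110953 0.01      ]
```

View pics/c4.png

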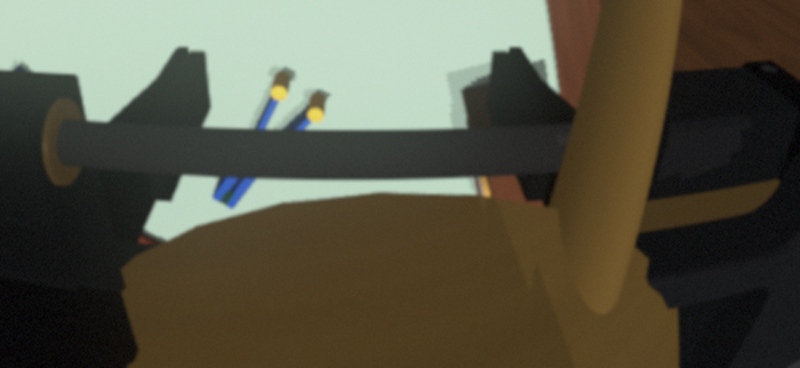

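```bash
python3 - <<'E'
from h import *
print(proj('top',[[0.169,0.627,0.212],[0.169,0.627,0.3],[0.118,0.671,0.01]]))
print(proj('scene',[[0.169,0.627,0.212],[0.169,0.627,0.3],[0.118,0.671,0.01],[0.169,0.627,0.35]]))
a=cv2.imread('pics/top0.png')
cv2.imwrite('pics/c5.png',cv2.resize(a[260:400,0:200],None,fx=4,fy=4,interpolation=cv2.INTER_CUBIC))
a=cv2.imread('pics/scene0.png')
cv2.imwrite('pics/c6.png',cv2.resize(a[0:60,150:240],None,fx=8,fy=8,interpolation=cv2.INTER_CUBIC))
E
```

```text
[[ 56.5534631  336.26735554]
 [ 40.99054965 336.8105628 ]
 [ 68.09868244 354.52140558]]
[[195.85934417  44.7132171 ]
 [191.29750319  15.73391282]
 [188.04436392  95.01955697]
 [188.52803612  -1.85925395]]
```

View pics/c5.png

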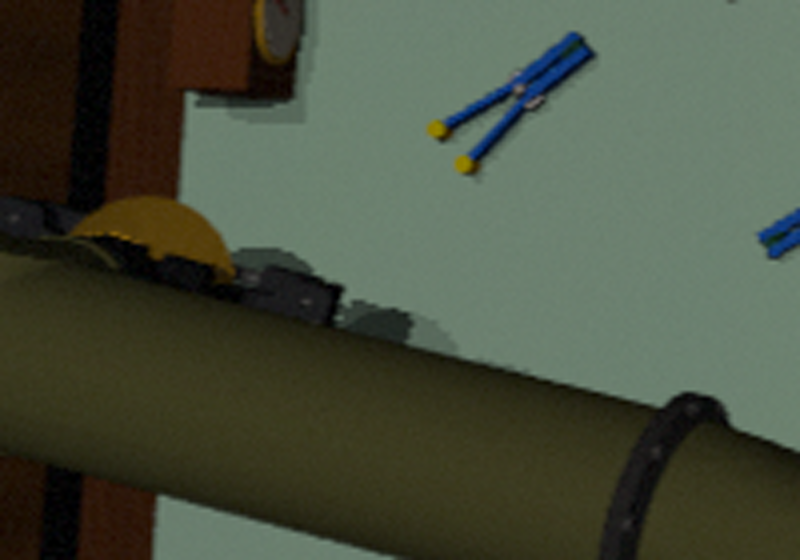

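View pics/c6.png

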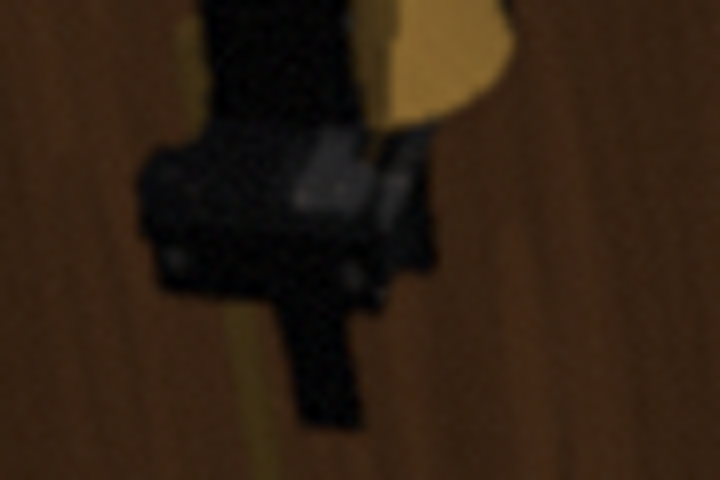

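```bash
python3 - <<'E'
from h import *
from scipy.optimize import least_squares
T=np.array([(341,492),(381,470),(454,432),(492,410),(565,370),(604,348)])/[4,3.75]+[130,90]
S=np.array([(206,265),(232,284),(282,318),(311,338),(362,376),(393,396)])/[3.6,3]+[260,60]
ys=[99,69,15,-15,-69,-99]
L=np.array([[-.071,y/1000,.118] for y in ys])
def W(p): 
    c,s=np.cos(p[2]),np.sin(p[2]);return L@np.array([[c,-s,0],[s,c,0],[0,0,1]]).T+[p[0],p[1],p[3]]
f=lambda p:np.r_[(proj('top',W(p))-T).ravel(),(proj('scene',W(p))-S).ravel()]
r=least_squares(f,[.6,.3,-.5+0.,0.]);print(r.x,r.cost,np.degrees(r.x[2]));print(f(r.x).reshape(-1,2).round(1));print(W(r.x).round(4))
print('base?',proj('top',[[0,0,0]]))
a=cv2.imread('pics/scene0.png');t=cv2.imread('pics/top0.png')
cv2.imwrite('pics/c7.png',cv2.resize(a[250:390,280:470],None,fx=4,fy=4,interpolation=cv2.INTER_CUBIC))
cv2.imwrite('pics/c8.png',cv2.resize(t[130:280,270:460],None,fx=4,fy=4,interpolation=cv2.INTER_CUBIC))
E
```

```text
[ 0.5762573   0.23402792  0.55877295 -0.00202573] 0.6407757464584476 32.01533164387773
[[-0.2  0.2]
 [-0.1  0.1]
 [-0.2 -0.4]
 [ 0.3 -0.4]
 [-0.  -0.3]
 [ 0.2 -0.2]
 [-0.2 -0.2]
 [-0.  -0.2]
 [-0.1  0.2]
 [-0.3  0.2]
 [ 0.  -0.1]
 [-0.3  0.3]]
[[0.4636 0.2803 0.116 ]
 [0.4795 0.2549 0.116 ]
 [0.5081 0.2091 0.116 ]
 [0.524  0.1837 0.116 ]
 [0.5526 0.1379 0.116 ]
 [0.5685 0.1124 0.116 ]]
base? [[320.68650349 402.17825289]]
```

View pics/c7.png

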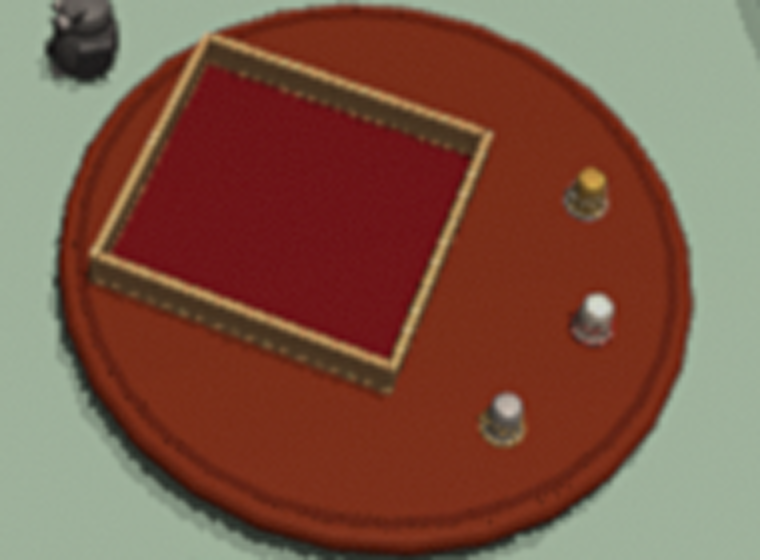

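View pics/c8.png

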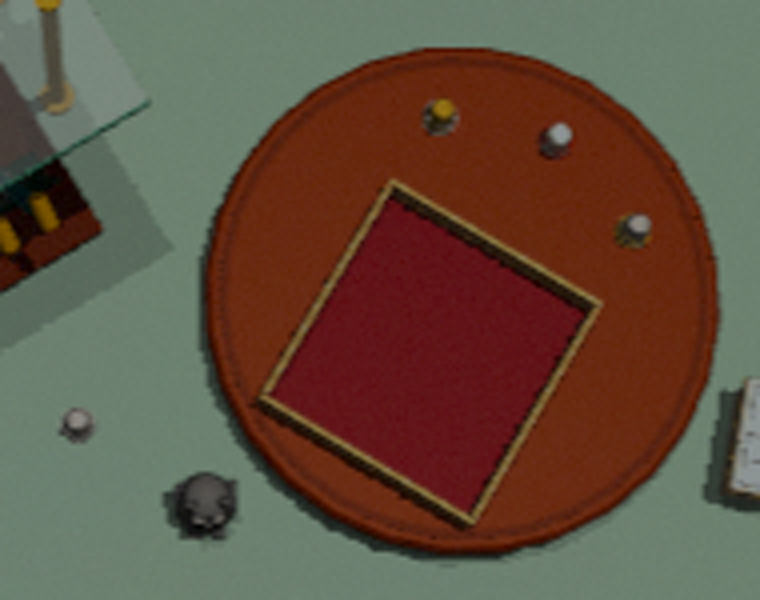

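```bash
python3 - <<'E'
from h import *
from scipy.optimize import least_squares
# corners order: (+x,+y),(+x,-y),(-x,-y),(-x,+y)
T=np.array([(393,181),(601,303),(472,523),(263,400)])/4+[270,130]
S=np.array([(210,37),(492,133),(393,368),(94,255)])/4+[280,250]
# scene order: (210,37)->? match by world
for uv in S: print('s',onz('scene',uv,.061).round(3))
for uv in T: print('t',onz('top',uv,.061).round(3))
for n,uv,z in [('ruby','',0)]: pass
print('owl',onz('scene',(301,265),0.0),onz('top',(321,262),0))
print('alu',onz('top',(289,238),0)); print('ruby',onz('top',(250,262),0));print('loupe',onz('top',(183,258),0),onz('top',(155,230),0))
L=np.array([[.088,.083],[.088,-.083],[-.088,-.083],[-.088,.083]])
def W(p):
    c,s=np.cos(p[2]),np.sin(p[2]);return np.c_[L@np.array([[c,-s],[s,c]]).T+p[:2],np.full(4,.061)]
Sm=S[[1,2,3,0]] 
def fit(Sm):
    f=lambda p:np.r_[(proj('top',W(p))-T).ravel(),(proj('scene',W(p))-Sm).ravel()]
    r=least_squares(f,[.48,-.12,-.5]);return r.x,r.cost,f(r.x).reshape(-1,2).round(1)
for k in range(4): 
    q=fit(np.roll(S,k,0)); print(k,q[0],q[1], np.degrees(q[0][2]))
E
```

```text
s [ 0.46  -0.037  0.061]
s [ 0.608 -0.122  0.061]
s [ 0.524 -0.262  0.061]
s [ 0.376 -0.175  0.061]
t [ 0.606 -0.121  0.061]
t [ 0.524 -0.261  0.061]
t [ 0.374 -0.173  0.061]
t [ 0.455 -0.034  0.061]
owl [ 0.3902932  -0.00075371  0.        ] [0.37476898 0.00286964 0.        ]
alu [0.4400282  0.09179373 0.        ]
ruby [0.37203926 0.19736914 0.        ]
loupe [0.3804618  0.38045216 0.        ] [0.4567586  0.46024575 0.        ]
0 [ 0.49325438 -0.1467773   0.38211582] 5176.347394176913 21.893623810694272
1 [ 0.49278388 -0.14812366  2.57197829] 15718.138293054017 147.3635011149654
2 [ 0.49040678 -0.14653371 -1.44233071] 5237.682771134047 -82.63946233117164
3 [ 0.49122857 -0.1479376  -0.53093673] 6.554041546511178 -30.420433773020143
```

Emit:
{"api": "send_rows", "payload": {"rotation": [[0,0,0],[0,0,0],[0,0,0],[0,0,0]], "slide": [[0,-5,0],[0,-12,0],[0,-20,0],[0,-30,0]], "fingers": [-1,-1,-1,-1]}}

```text
time: 0.55
position: [0.1615, 0.5977, 0.2131]
tool_rot: [0.413, 3.114, -0.0]
ft_force: [-0.2, 1.8, -0.4]
grip_width: 1.004
```

```bash
cat >> h.py <<'E'
from scipy.spatial.transform import Rotation as Ro
SX,SY,SA=0.5763,0.2340,np.radians(32.0)
ex=np.array([np.cos(SA),np.sin(SA),0]);ey=np.array([-np.sin(SA),np.cos(SA),0]);ez=np.array([0,0,1.])
def toolR(heading,lean):
    h=np.array([np.cos(heading),np.sin(heading),0])
    z=np.sin(lean)*h-np.cos(lean)*ez; x=-np.cos(lean)*h-np.sin(lean)*ez
    return np.c_[x,np.cross(z,x),z]
def clip(k,up=0): # k=+1,0,-1 ; grip centre (world), back along clip by up
    g=np.array([SX,SY,0])-.071*ex+.084*k*ey+.117*ez
    return g-toolR(SA,np.radians(40))[:,2]*up
def delta(R1,grasp,cur=None):
    s=get_state();R0=Ro.from_rotvec(s['tool_rot']).as_matrix();p=s['position']
    tcp=grasp-R1[:,2]*.006
    print('rot',np.degrees(Ro.from_matrix(R0.T@R1).as_rotvec()).round(2),'slide',(1000*R0.T@(tcp-p)).round(1),'tcp',tcp.round(4))
E
python3 - <<'E'
from h import *
s=get_state();print(s['joint_positions'],s['ft_force'])
R=toolR(SA,np.radians(40))
delta(R,clip(1,.12));delta(toolR(SA,0),clip(1,.12)+[0,0,.05])
E
```

```text
[-1.28906241  0.25649941 -0.07343054  1.53215814  0.01911113  1.35371584
 -0.05723413] [-0.23907378  1.79297509 -0.39575117]
rot [-16.44 -37.68 -45.14] slide [-330.3 -297.2   -0.4] tcp [0.4029 0.2247 0.2135]
rot [-1.000e-02  0.000e+00 -4.712e+01] slide [-333.  -294.3  -51.8] tcp [0.4062 0.2267 0.2649]
```

Emit:
{"api": "send_rows", "payload": {"rotation": [[0,0,0],[0,0,0],[0,0,0],[0,0,0],[0,0,0]], "slide": [[0,-25,0],[0,-60,0],[0,-100,0],[0,-130,0],[0,-130,0]], "fingers": [-1,-1,-1,-0.5,-0.5]}}

```text
time: 1.05
position: [0.127, 0.4695, 0.2135]
tool_rot: [0.413, 3.114, -0.001]
ft_force: [-0.4, 0.8, 0.2]
grip_width: 0.897
```

```bash
python3 - <<'E'
from h import *
s=get_state();print(s['joint_positions'],s['ft_force'])
save('w1',get_image('wrist'))
R=toolR(SA,np.radians(40))
delta(R,clip(1,.12))
E
```

```text
[-1.27497603e+00 -2.21514380e-02 -8.52626334e-02  1.84005176e+00
 -1.48108742e-03  1.32407573e+00 -5.28358525e-02] [-0.38603808  0.78535449  0.24045443]
rot [-16.35 -37.63 -45.17] slide [-330.2 -166.6    0. ] tcp [0.4029 0.2247 0.2135]
```

View pics/w1.png

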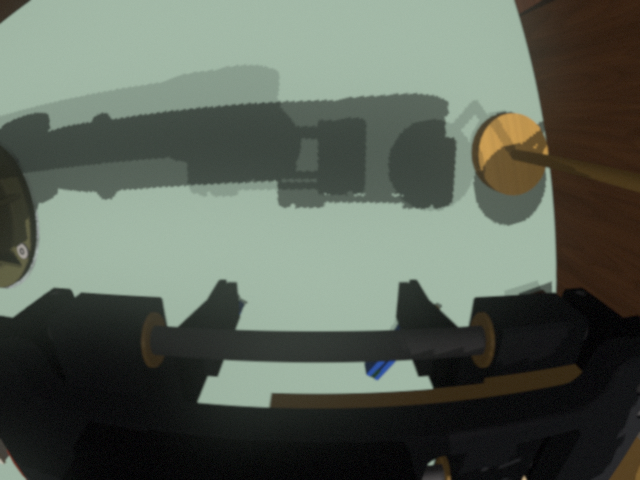

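```bash
python3 - <<'E'
from h import *
R=toolR(SA,np.radians(40))
for k in(1,0,-1): delta(R,clip(k,.08))
E
```

```text
rot [-16.35 -37.63 -45.17] slide [-347.7 -147.8   30.7] tcp [0.4247 0.2383 0.1829]
rot [-16.35 -37.63 -45.17] slide [-409.3 -205.    30.7] tcp [0.4692 0.1671 0.1829]
rot [-16.35 -37.63 -45.17] slide [-470.8 -262.1   30.6] tcp [0.5137 0.0958 0.1829]
```

Emit:
{"api": "send_rows", "payload": {"rotation": [[-1,-3,-3.5],[-3,-7,-8],[-5,-11,-13],[-6.5,-15,-18],[-8.2,-19,-22.6],[-10,-23,-27],[-11.5,-26.5,-32],[-13.2,-30.5,-36.5],[-15,-34.5,-41.5],[-16.35,-37.6,-45.2],[-16.35,-37.6,-45.2],[-16.35,-37.6,-45.2]], "slide": [[-20,-10,0],[-60,-32,0],[-100,-55,0],[-145,-80,0],[-190,-105,0],[-235,-130,0],[-280,-155,0],[-325,-180,0],[-370,-205,0],[-415,-230,10],[-450,-252,20],[-471,-262,30]], "fingers": [-0.5,-0.5,-0.5,-0.5,-0.5,-0.5,-0.5,-0.5,-0.5,-0.5,-0.5,-0.5], "force": 8}}

```text
time: 2.3
position: [0.4314, 0.2456, 0.1011]
tool_rot: [-0.655, 2.509, 0.253]
ft_force: [-0.6, 0.5, -0.0]
grip_width: 0.75
```

```bash
python3 - <<'E'
from h import *
s=get_state();print(s['joint_positions'],s['ft_force'])
save('w2',get_image('wrist'));save('s2',cv2.resize(get_image('scene')[50:300,200:500],None,fx=2.5,fy=2.4))
R=toolR(SA,np.radians(40))
delta(R,clip(-1,.08));delta(R,clip(-1))
E
```

```text
[-0.43216913 -0.29984399 -0.10789388  2.44017869 -0.14143907  0.43339488
  1.64800429] [-0.61562753  0.54461366 -0.00952771]
rot [ 0.64 -7.42 -3.59] slide [ -46.5 -163.4  -76.4] tcp [0.5137 0.0958 0.1829]
rot [ 0.64 -7.42 -3.59] slide [ -56.8 -163.9    2.9] tcp [0.5573 0.1231 0.1216]
```

View pics/w2.png

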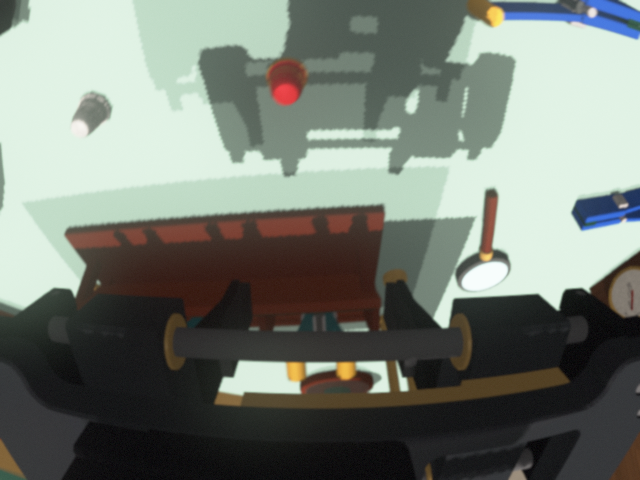

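View pics/s2.png

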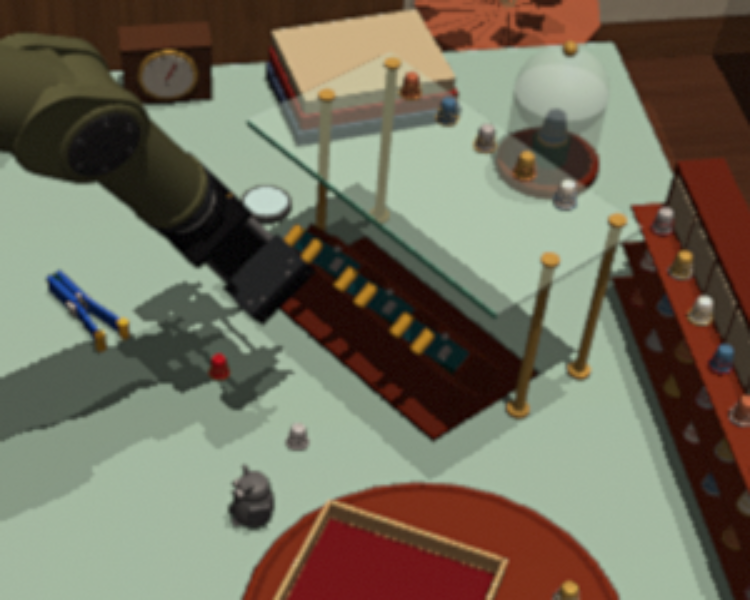

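```bash
cat >> h.py <<'E'
L1,L2,L3,H=.468,.507,.386,.256
def ik(R,grasp):
    w=grasp-R[:,2]*(L3+.006);r=np.hypot(w[0],w[1]);z=w[2]-H;d=np.hypot(r,z)
    c=(d*d-L1**2-L2**2)/(2*L1*L2)
    if abs(c)>1:return None
    j4=np.arccos(c);j2=np.arctan2(r,z)-np.arctan2(L2*np.sin(j4),L1+L2*np.cos(j4))
    return round(j2,3),round(j4,3),np.round(w,3)
E
python3 - <<'E'
from h import *
for k in (1,0,-1):
  for lean in (30,35,40,45,50):
    R=toolR(SA,np.radians(lean))
    print(k,lean,[ (ik(R,clip(k,u))or[0,0])[:2] for u in (0,.03,.06,.09)],[ (ik(R,clip(k,u)+[0,0,.08])or[0,0])[:2] for u in (0,.03,.06,.09)])
s=get_state();R=Ro.from_rotvec(s['tool_rot']).as_matrix();print(ik(R,s['position']+.006*R[:,2]))
E
```

```text
1 30 [(np.float64(-0.192), np.float64(2.299)), (np.float64(-0.272), np.float64(2.308)), (np.float64(-0.351), np.float64(2.312)), (np.float64(-0.426), np.float64(2.311))] [(np.float64(-0.285), np.float64(2.195)), (np.float64(-0.352), np.float64(2.194)), (np.float64(-0.415), np.float64(2.188)), (np.float64(-0.474), np.float64(2.178))]
1 35 [(np.float64(-0.236), np.float64(2.375)), (np.float64(-0.324), np.float64(2.384)), (np.float64(-0.409), np.float64(2.388)), (np.float64(-0.49), np.float64(2.386))] [(np.float64(-0.341), np.float64(2.273)), (np.float64(-0.413), np.float64(2.271)), (np.float64(-0.481), np.float64(2.264)), (np.float64(-0.544), np.float64(2.252))]
1 40 [(np.float64(-0.271), np.float64(2.45)), (np.float64(-0.368), np.float64(2.46)), (np.float64(-0.462), np.float64(2.463)), (np.float64(-0.551), np.float64(2.461))] [(np.float64(-0.392), np.float64(2.35)), (np.float64(-0.47), np.float64(2.347)), (np.float64(-0.543), np.float64(2.34)), (np.float64(-0.612), np.float64(2.327))]
1 45 [(np.float64(-0.295), np.float64(2.522)), (np.float64(-0.402), np.float64(2.533)), (np.float64(-
[... 3278 characters left out ...]
2.402)), (np.float64(-0.217), np.float64(2.411)), (np.float64(-0.298), np.float64(2.415)), (np.float64(-0.375), np.float64(2.413))] [(np.float64(-0.268), np.float64(2.317)), (np.float64(-0.337), np.float64(2.315)), (np.float64(-0.402), np.float64(2.307)), (np.float64(-0.461), np.float64(2.295))]
-1 50 [(np.float64(-0.123), np.float64(2.46)), (np.float64(-0.213), np.float64(2.471)), (np.float64(-0.301), np.float64(2.476)), (np.float64(-0.383), np.float64(2.474))] [(np.float64(-0.28), np.float64(2.382)), (np.float64(-0.354), np.float64(2.381)), (np.float64(-0.424), np.float64(2.374)), (np.float64(-0.487), np.float64(2.361))]
(np.float64(-0.292), np.float64(2.443), array([0.26 , 0.127, 0.426]))
```

```bash
python3 - <<'E'
import cv2
a=cv2.imread('pics/w2.png')
cv2.imwrite('pics/c9.png',cv2.resize(a[190:420,50:410],None,fx=2.2,fy=2.6,interpolation=cv2.INTER_CUBIC))
a=cv2.imread('pics/s2.png')
cv2.imwrite('pics/c10.png',cv2.resize(a[200:450,260:580],None,fx=2.4,fy=2.4,interpolation=cv2.INTER_CUBIC))
E
```

```text
(no output)
```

View pics/c9.png

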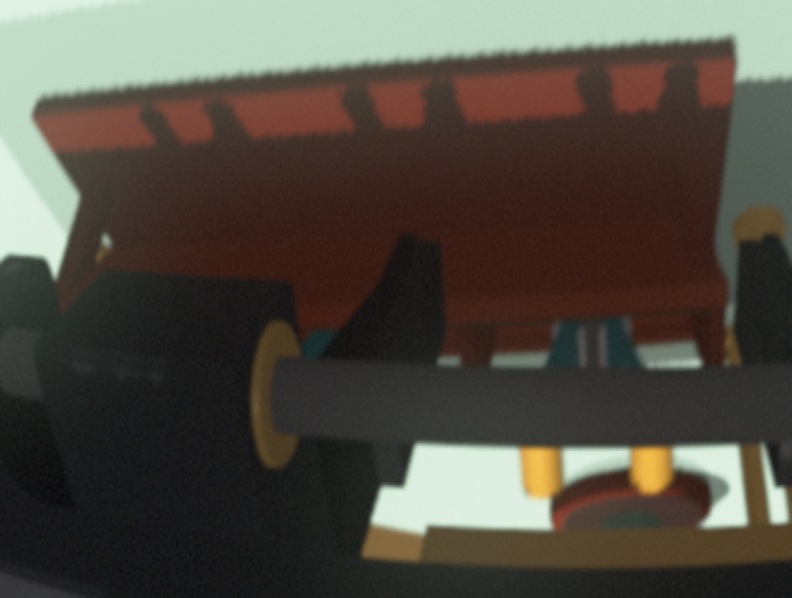

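View pics/c10.png

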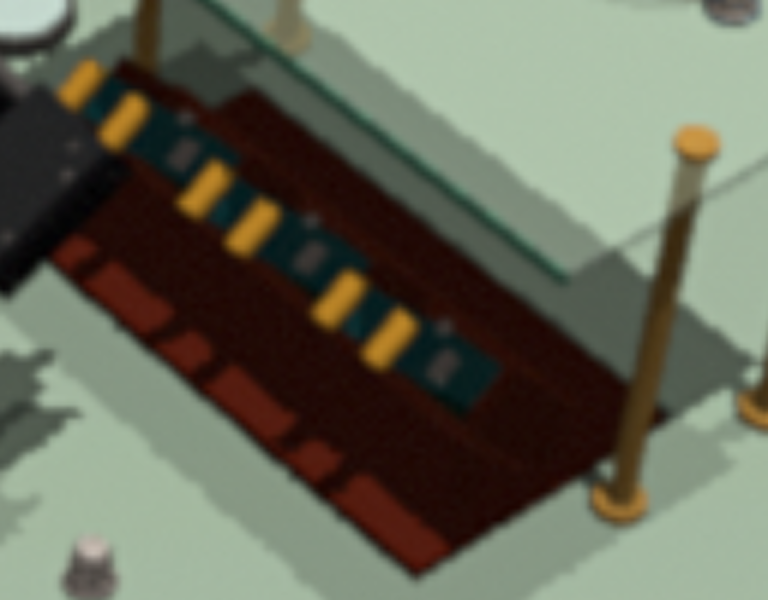

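```bash
cat > plan.py <<'E'
from h import *
def path(k,u,c,mm,n=0.0):
    """jaw tip slid u along bay, n off rest; clip lean c deg, tool lean c-mm"""
    s=lambda a:np.sin(np.radians(a));co=lambda a:np.cos(np.radians(a))
    zc=np.array([-s(40),co(40)])
    g0=np.array([-.071,.117]);J=g0-.11*zc+u*zc+n*np.array([co(40),s(40)])
    g=J+.11*np.array([-s(c),co(c)])
    l=c-mm;e=np.array([-.067,.213])-g;m=min(abs(e@np.array([co(l),s(l)])),abs((e+[0,.008])@np.array([co(l),s(l)])))
    G=np.array([SX,SY,0])+g[0]*ex+.084*k*ey+g[1]*ez
    R=toolR(SA,np.radians(l))
    return R,G,m
if __name__=='__main__':
  for k in(1,0,-1):
    for mm in (5,10):
      for u,c in [(0,40),(.01,40),(.02,40),(.02,37),(.03,40),(.03,35),(.04,35),(.05,35),(.05,30),(.06,30),(.06,25),(.07,25),(.08,20),(.1,15)]:
        R,G,m=path(k,u,c,mm);q=ik(R,G);ok=q[0]>-.29 and q[1]<2.44
        print(k,mm,u,c,q[0],q[1],'m',round(m*1000-37.5,1),'OK' if ok else '--')
E
python3 plan.py
```

```text
1 5 0 40 -0.236 2.375 m 20.8 OK
1 5 0.01 40 -0.266 2.379 m 21.7 OK
1 5 0.02 40 -0.295 2.382 m 22.6 --
1 5 0.02 37 -0.26 2.323 m 13.8 OK
1 5 0.03 40 -0.324 2.384 m 23.5 --
1 5 0.03 35 -0.26 2.286 m 9.7 OK
1 5 0.04 35 -0.286 2.288 m 11.4 OK
1 5 0.05 35 -0.312 2.29 m 13.1 --
1 5 0.05 30 -0.237 2.191 m 0.8 OK
1 5 0.06 30 -0.26 2.192 m 3.3 OK
1 5 0.06 25 -0.18 2.092 m -8.4 OK
1 5 0.07 25 -0.201 2.093 m -5.0 OK
1 5 0.08 20 -0.136 1.994 m -11.9 OK
1 5 0.1 15 -0.086 1.897 m -12.3 OK
1 10 0 40 -0.192 2.299 m 14.0 OK
1 10 0.01 40 -0.219 2.303 m 15.7 OK
1 10 0.02 40 -0.246 2.306 m 17.4 OK
1 10 0.02 37 -0.207 2.246 m 8.5 OK
1 10 0.03 40 -0.272 2.308 m 19.2 OK
1 10 0.03 35 -0.204 2.209 m 5.1 OK
1 10 0.04 35 -0.228 2.211 m 7.7 OK
1 10 0.05 35 -0.252 2.213 m 10.3 OK
1 10 0.05 30 -0.174 2.113 m -2.3 OK
1 10 0.06 30 -0.196 2.115 m 1.1 OK
1 10 0.06 25 -0.114 2.014 m -10.8 OK
1 10 0.07 25 -0.134 2.016 m -6.6 OK
1 10 0.08 20 -0.067 1.917 m -12.8 OK
1 10 0.1 15 -0.015 1.82 m -11.8 OK
0 5 0 40 -0.194 2.343 m 20.8 OK
0 5 0.01 40 -0.221 2.346 m 21.7 OK
0 5 0.02 40 -0.249 2.349 m 22.6 OK
0 5 0.02 37 -0.218 2
[... 1161 characters left out ...]
.1 m 0.8 OK
-1 5 0.06 30 -0.147 2.102 m 3.3 OK
-1 5 0.06 25 -0.082 2.007 m -8.4 OK
-1 5 0.07 25 -0.101 2.008 m -5.0 OK
-1 5 0.08 20 -0.047 1.913 m -11.9 OK
-1 5 0.1 15 -0.004 1.818 m -12.3 OK
-1 10 0 40 -0.078 2.202 m 14.0 OK
-1 10 0.01 40 -0.102 2.205 m 15.7 OK
-1 10 0.02 40 -0.125 2.208 m 17.4 OK
-1 10 0.02 37 -0.096 2.153 m 8.5 OK
-1 10 0.03 40 -0.147 2.21 m 19.2 OK
-1 10 0.03 35 -0.096 2.118 m 5.1 OK
-1 10 0.04 35 -0.117 2.12 m 7.7 OK
-1 10 0.05 35 -0.138 2.121 m 10.3 OK
-1 10 0.05 30 -0.076 2.027 m -2.3 OK
-1 10 0.06 30 -0.095 2.028 m 1.1 OK
-1 10 0.06 25 -0.026 1.932 m -10.8 OK
-1 10 0.07 25 -0.044 1.933 m -6.6 OK
-1 10 0.08 20 0.014 1.838 m -12.8 OK
-1 10 0.1 15 0.061 1.743 m -11.8 OK
```

Emit:
{"api": "send_rows", "payload": {"rotation": [[0,0,0]], "slide": [[0,-10,0]], "fingers": [-0.5]}}

```text
time: 2.5
position: [0.4358, 0.2368, 0.1004]
tool_rot: [-0.651, 2.512, 0.252]
ft_force: [-0.1, -0.5, 0.2]
grip_width: 0.749
```

```bash
python3 - <<'E'
from plan import *
s=get_state();print(s['joint_positions'],s['position'],s['ft_force'])
R,G,m=path(-1,.06,40,5);delta(R,G);print(ik(R,G))
E
```

```text
[-0.44168676 -0.29813349 -0.07165863  2.43994557 -0.14739341  0.43664511
  1.67753125] [0.43575735 0.23679943 0.10037163] [-0.14399909 -0.50918955  0.18476678]
rot [ 0.99 -2.53 -3.26] slide [ -49.2 -157.3  -57.4] tcp [0.525  0.1029 0.1679]
(np.float64(-0.252), np.float64(2.283), array([ 0.337, -0.014,  0.484]))
```

Emit:
{"api": "send_rows", "payload": {"rotation": [[0,0,0],[0,0,-1],[0,0,-2],[0.5,-1,-3],[1,-2.5,-3.3],[1,-2.5,-3.3]], "slide": [[-2,-30,0],[-10,-70,-8],[-20,-115,-20],[-38,-150,-42],[-49,-157,-57],[-49,-157,-57]], "fingers": [-0.5,-0.5,-0.5,-0.5,-0.5,-0.5]}}

```text
time: 3.1
position: [0.5267, 0.1036, 0.17]
tool_rot: [-0.703, 2.443, 0.221]
ft_force: [-0.4, 0.0, 0.7]
grip_width: 0.746
```

```bash
python3 - <<'E'
from plan import *
s=get_state();print(s['joint_positions'],s['position'],s['ft_force'])
save('w3',get_image('wrist'))
for u in (.06,.03,0):
  R,G,m=path(-1,u,40,5);delta(R,G)
c=camera_model('wrist');Rm=cv2.Rodrigues(c['rvec'])[0];K=c['intrinsics']
for y in (99,69):
  P=np.array([SX,SY,0])-.071*ex-y/1000*ey+.117*ez
  q=Rm@P+c['tvec'];th=np.arccos(q[2]/np.linalg.norm(q));d=q[:2]/np.linalg.norm(q[:2]);print(y,K[0,0]*th*d+K[:2,2])
E
```

```text
[-0.41570643 -0.29810566  0.3240791   2.29175183 -0.31305918  0.60198411
  2.26309791] [0.52671441 0.1036454  0.17001991] [-0.44501354  0.02006906  0.65250652]
rot [ 0.1  -0.01  0.17] slide [ 0.7 -1.6 -0.5] tcp [0.525  0.1029 0.1679]
rot [ 0.1  -0.01  0.17] slide [-1.9 -1.6 29.3] tcp [0.5413 0.1131 0.1449]
rot [ 0.1  -0.01  0.17] slide [-4.5 -1.7 59.2] tcp [0.5577 0.1233 0.1219]
99 [291.52410015 257.89098015]
69 [335.81699933 257.94195376]
```

View pics/w3.png

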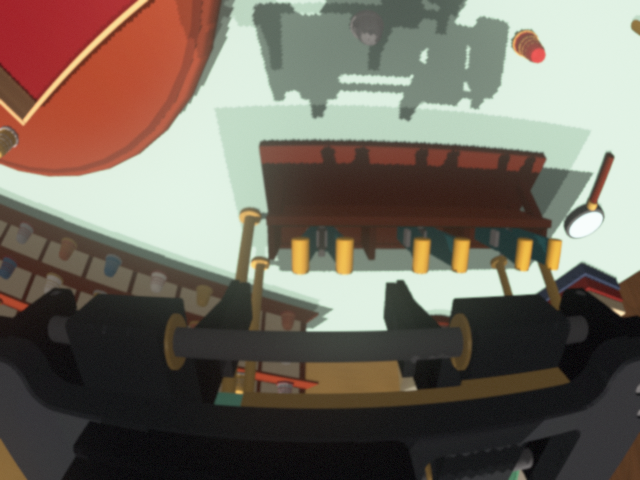

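```bash
python3 - <<'E'
from plan import *
s=get_state();R=Ro.from_rotvec(s['tool_rot']).as_matrix();p=s['position']
c=camera_model('wrist');Rm=cv2.Rodrigues(c['rvec'])[0];K=c['intrinsics']
def wp(P):
  q=Rm@P+c['tvec'];th=np.arccos(q[2]/np.linalg.norm(q));d=q[:2]/np.linalg.norm(q[:2]);return (K[0,0]*th*d+K[:2,2]).round(1)
for y in (-99,-69,-15,15,69,99):
  print(y,wp(np.array([SX,SY,0])-.071*ex+y/1000*ey+.117*ez))
C=-Rm.T@c['tvec'];print('cam in tool',(R.T@(C-p)).round(4),'axes',(R.T@Rm.T).round(3))
for y in(-.0325,.0325): print('tip',wp(p+R@np.array([.0095,y,.025])))
a=cv2.imread('pics/w3.png')
cv2.imwrite('pics/c11.png',cv2.resize(a[200:320,180:440],None,fx=3,fy=3,interpolation=cv2.INTER_CUBIC))
E
```

```text
-99 [291.5 257.9]
-69 [335.8 257.9]
-15 [413.4 257.6]
15 [453.4 257.2]
69 [517.5 256.3]
99 [548.4 255.7]
cam in tool [ 0.0814  0.0007 -0.1711] axes [[-0.001 -0.956 -0.294]
 [ 1.    -0.001  0.001]
 [-0.001 -0.294  0.956]]
tip [258.6 258.8]
tip [373.3 258.7]
```

View pics/c11.png

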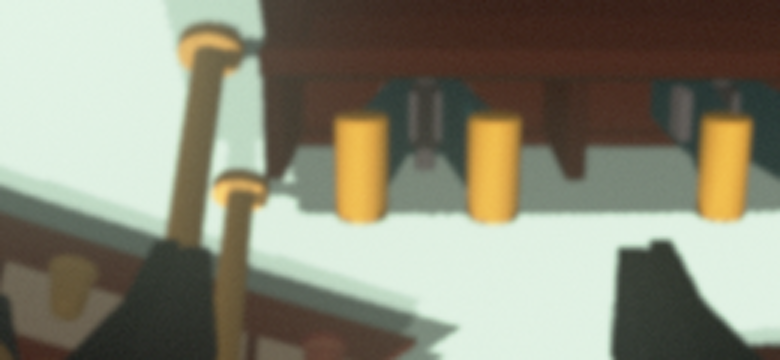

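```bash
python3 - <<'E'
from plan import *
s=get_state();R=Ro.from_rotvec(s['tool_rot']).as_matrix();p=s['position'];print(p)
c=camera_model('wrist');im=get_image('wrist')
hsv=cv2.cvtColor(im,cv2.COLOR_RGB2HSV);m=cv2.inRange(hsv,(15,120,120),(32,255,255));m[:235]=0;m[276:]=0
n,l,st,ce=cv2.connectedComponentsWithStats(m)
pts=[tuple(ce[i].round(1)) for i in range(1,n) if st[i,4]>150];print(pts)
Rm=cv2.Rodrigues(c['rvec'])[0];K=c['intrinsics']
C=-Rm.T@c['tvec']
for uv in pts:
  v=(np.array(uv)-K[:2,2])/K[0,0];th=np.linalg.norm(v);d=Rm.T@np.r_[np.sin(th)*v/th,np.cos(th)]
  # intersect plane through grips axis containing ... use plane stand x=-.071
  n_=ex;o=np.array([SX,SY,0])-.071*ex;t=((o-C)@n_)/(d@n_);P=C+t*d;q=P-[SX,SY,0];print('stand y',(q@ey*1000).round(1),'z',P[2].round(4))
E
```

```text
[0.52489517 0.10466129 0.16783125]
[(np.float64(296.8), np.float64(258.6)), (np.float64(341.1), np.float64(258.6)), (np.float64(418.1), np.float64(258.6)), (np.float64(457.8), np.float64(258.6)), (np.float64(521.2), np.float64(257.7)), (np.float64(551.1), np.float64(257.7))]
stand y -95.4 z 0.1176
stand y -65.4 z 0.1175
stand y -11.7 z 0.1179
stand y 18.1 z 0.1182
stand y 71.9 z 0.1184
stand y 100.9 z 0.119
```

```bash
sed -i 's/^SX,SY,SA=.*/SX,SY,SA=0.5747,0.2365,np.radians(32.0)/; ' h.py; sed -i 's/.117\*ez/.118*ez/' h.py; sed -i 's/-.071,.117\]/-.071,.118]/' plan.py
python3 - <<'E'
from plan import *
for u in (.03,0):
  R,G,m=path(-1,u,40,5);delta(R,G)
E
```

```text
rot [ 0.18 -0.13  0.23] slide [-3.9  0.2 27.7] tcp [0.5397 0.1156 0.1459]
rot [ 0.18 -0.13  0.23] slide [-6.6  0.1 57.6] tcp [0.5561 0.1258 0.1229]
```

Emit:
{"api": "send_rows", "payload": {"rotation": [[0,0,0],[0,0,0],[0,0,0],[0,0,0],[0,0,0]], "slide": [[-2,0,12],[-4,0,28],[-5,0,42],[-6,0,54],[-6.5,0,58]], "fingers": [-0.5,-0.5,-0.5,-0.5,-0.5]}}

```text
time: 3.7
position: [0.5551, 0.1264, 0.1202]
tool_rot: [-0.711, 2.45, 0.223]
ft_force: [-0.9, 1.0, -0.6]
grip_width: 0.754
```

```bash
python3 - <<'E'
from plan import *
s=get_state();print(s['joint_positions'],s['position'],s['ft_force'])
save('w4',get_image('wrist')[150:390,120:520]);R,G,m=path(-1,0,40,5);delta(R,G)
E
```

```text
[-0.49240148 -0.14473883  0.37281203  2.28494336 -0.44880967  0.48067044
  2.3735942 ] [0.55508618 0.12642956 0.12024972] [-0.85745667  0.99492673 -0.607627  ]
rot [ 0.25 -0.28  0.29] slide [-1.6 -0.7 -1.7] tcp [0.5561 0.1258 0.1229]
```

View pics/w4.png

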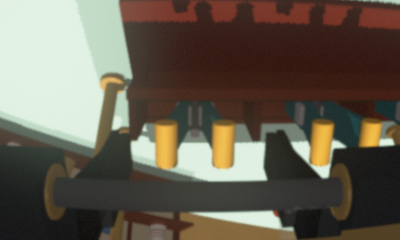

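Emit:
{"api": "send_rows", "payload": {"rotation": [[0,0,0],[0,0,0],[0,0,0],[0,0,0],[0,0,0],[0,0,0]], "slide": [[0,0,0],[0,0,0],[0,0,0],[0,0,0],[0,0,0],[0,0,0]], "fingers": [-0.2,0.0,0.2,0.5,1,1], "force": 8}}

```text
time: 4.35
position: [0.5573, 0.1242, 0.1237]
tool_rot: [-0.705, 2.445, 0.222]
ft_force: [-0.4, 0.4, 0.2]
grip_width: 0.29
```

```bash
cat > kin.py <<'E'
import numpy as np, itertools
from scipy.spatial.transform import Rotation as Ro
from scipy.optimize import least_squares
D=[([-1.2928868,.32185026,-.07009231,1.45170993,.0226069,1.37077007,-.05688619],[.16938979,.62693907,.21192635],[-4.13086287e-01,-3.11415889,3.05382705e-03]),
([-0.43216913,-0.29984399,-0.10789388,2.44017869,-0.14143907,0.43339488,1.64800429],[.4314,.2456,.1011],[-.655,2.509,.253]),
([-0.44168676,-0.29813349,-0.07165863,2.43994557,-0.14739341,0.43664511,1.67753125],[.43575735,.23679943,.10037163],[-.651,2.512,.252]),
([-0.41570643,-0.29810566,0.3240791,2.29175183,-0.31305918,0.60198411,2.26309791],[.52671441,.1036454,.17001991],[-.703,2.443,.221]),
([-0.49240148,-0.14473883,0.37281203,2.28494336,-0.44880967,0.48067044,2.3735942],[.55508618,.12642956,.12024972],[-.711,2.45,.223])]
def fk(q,p,s):
    h,l1,l2,l3,c=p
    z=lambda a:Ro.from_rotvec([0,0,a]);y=lambda a:Ro.from_rotvec([0,a,0])
    R=z(s[0]*q[0])*y(q[1])*z(s[1]*q[2]);e=R.apply([0,0,l1]);R=R*y(q[3])*z(s[2]*q[4]);w=e+R.apply([0,0,l2]);R=R*y(q[5])*z(s[3]*q[6]+c)
    return w+R.apply([0,0,l3])+[0,0,h],R
def res(p,s):
    o=[]
    for q,P,r in D:
        x,R=fk(q,p,s);o+=list(x-P)+list(.3*(R.inv()*Ro.from_rotvec(r)).as_rotvec())
    return np.array(o)
if __name__=='__main__':
  for s in itertools.product((1,-1),repeat=4):
    b=min((least_squares(res,[.256,.468,.507,.386,c],args=(s,)) for c in(0,1.57,3.14,-1.57)),key=lambda r:r.cost)
    print(s,b.cost,b.x.round(4)) if b.cost<.05 else 0
E
python3 kin.py
```

```text
(-1, -1, 1, -1) 0.038849863758660556 [0.331  0.1628 0.6016 0.0868 1.9381]
(-1, -1, -1, -1) 0.0013221560186287456 [0.2633 0.3978 0.5374 0.3041 1.5708]
```

```bash
python3 - <<'E'
from plan import *
s=get_state();print(list(s['joint_positions'].round(5)),list(s['position'].round(5)),list(s['tool_rot'].round(4)),s['grip_width'])
E
cat > kin2.py <<'E'
from kin import *
S=(-1,-1,-1,-1)
D+= [([-1.28906241,.25649941,-.07343054,1.53215814,.01911113,1.35371584,-.05723413],[.1615,.5977,.2131],[.413,3.114,0]),
([-1.27497603,-.02215144,-.08526263,1.84005176,-.00148109,1.32407573,-.05283586],[.127,.4695,.2135],[.413,3.114,-.001])]
def fk2(q,p):
    h,l1,l2,l3,c,a1,a2,a3,a4,o2,o4,o6=p
    z=lambda a:Ro.from_rotvec([0,0,a]);y=lambda a:Ro.from_rotvec([0,a,0])
    R=z(-q[0]);P=R.apply([a1,0,h]);R=R*y(q[1]+o2)*z(-q[2]);P=P+R.apply([a2,0,l1]);R=R*y(q[3]+o4)*z(-q[4]);P=P+R.apply([a3,0,l2]);R=R*y(q[5]+o6)*z(-q[6]+c)
    r=R.apply([0,0,l3]); return P+r+(R*z(-(-q[6]+c))).apply([a4,0,0]),R
def res2(p):
    o=[]
    for q,P,r in D:
        x,R=fk2(q,p);o+=list(x-P)+list(.3*(R.inv()*Ro.from_rotvec(r)).as_rotvec())
    return np.r_[o,1e-3*np.array(p[5:])]
P0=[.2633,.42,.5,.35,1.5708]+[0]*7
fit=least_squares(res2,P0)
if __name__=='__main__':
    print(fit.cost,fit.x.round(4));print(res2(fit.x)[:-7].reshape(-1,6).round(4))
E
python3 kin2.py
```

```text
[np.float64(-0.48795), np.float64(-0.14864), np.float64(0.37313), np.float64(2.28281), np.float64(-0.44942), np.float64(0.48089), np.float64(2.37526)] [np.float64(0.55733), np.float64(0.12423), np.float64(0.12373)] [np.float64(-0.7055), np.float64(2.4455), np.float64(0.2218)] 0.28992496531458156
0.0008598559831203202 [ 0.0455  0.4845  0.3887  0.3224  1.5715  0.1212 -0.0484 -0.102  -0.0034
  0.0402 -0.0369 -0.0016]
[[-0.0157  0.0054  0.002  -0.0005 -0.0008 -0.0005]
 [ 0.0082  0.0079  0.0045  0.0012 -0.0003 -0.0007]
 [ 0.0079  0.0088  0.0046  0.0007 -0.0005 -0.0004]
 [-0.0207  0.0003 -0.0104 -0.0035 -0.0016  0.0007]
 [-0.0045  0.0013 -0.     -0.0037 -0.0018  0.0016]
 [-0.0154  0.0055  0.002  -0.0006 -0.0009 -0.0005]
 [-0.0154  0.0034 -0.0026 -0.0005 -0.001  -0.0002]]
```

```bash
cat > kin3.py <<'E'
from kin2 import D
from kin import Ro,np,least_squares
D=D+[([-.48795,-.14864,.37313,2.28281,-.44942,.48089,2.37526],[.55733,.12423,.12373],[-.7055,2.4455,.2218])]
z=lambda a:Ro.from_rotvec([0,0,a]);y=lambda a:Ro.from_rotvec([0,a,0])
def fk3(q,p):
    h,l1,l2,l3,a1,a2,a3,a4,b1,b2,b3=p
    R=z(-q[0]);P=R.apply([a1,b1,h]);R=R*y(q[1])*z(-q[2]);P=P+R.apply([a2,b2,l1]);R=R*y(q[3])*z(-q[4]);P=P+R.apply([a3,b3,l2]);R=R*y(q[5])
    return P+R.apply([a4,0,l3]),R*z(-q[6]+np.pi/2)
def res3(p):
    o=[]
    for q,P,r in D:
        x,R=fk3(q,p);o+=list(x-P)
    return np.r_[o,3e-3*np.array(p[4:])]
fit=least_squares(res3,[.2633,.42,.5,.35]+[0]*7);PP=fit.x
lo=np.array([-2.86,-.3,-1.38,.06,-1.56,.09,-2.69]);hi=np.array([2.86,2.09,1.24,2.45,4.7,2.05,2.69])
def solve(R1,tcp,q0):
    R1=Ro.from_matrix(R1)
    def f(q):
        x,R=fk3(q,PP);return np.r_[10*(x-tcp),3*(R.inv()*R1).as_rotvec(),.02*(q-q0)]
    r=least_squares(f,np.clip(q0,lo+1e-3,hi-1e-3),bounds=(lo,hi));x,R=fk3(r.x,PP)
    return r.x,1000*np.linalg.norm(x-tcp),np.degrees((R.inv()*R1).magnitude())
if __name__=='__main__':
    print(fit.cost,PP.round(4));print(res3(PP)[:-7].reshape(-1,3).round(4))
E
python3 kin3.py
```

```text
2.8562689329333335e-09 [ 2.496e-01  4.678e-01  5.132e-01  3.782e-01 -0.000e+00  0.000e+00
  0.000e+00  1.000e-04 -1.550e-02 -1.070e-02 -4.000e-04]
[[ 0. -0.  0.]
 [-0. -0. -0.]
 [ 0. -0.  0.]
 [ 0. -0.  0.]
 [-0.  0. -0.]
 [-0.  0. -0.]
 [-0. -0.  0.]
 [-0. -0. -0.]]
```

```bash
cat > tray.py <<'E'
from plan import *
from kin3 import *
TC=np.array([.491,-.148,0]);TA=np.radians(-30.4)
tx=np.array([np.cos(TA),np.sin(TA),0]);ty=np.array([-np.sin(TA),np.cos(TA),0])
def place(xt,c,mm,heading=None,jy=.062,lift=0):
    hd=TA+np.pi/2 if heading is None else heading
    h=np.array([np.cos(hd),np.sin(hd),0])
    J=TC+xt*tx+jy*ty+(.038+lift)*ez
    cc=np.radians(c);G=J+.11*(-np.sin(cc)*h+np.cos(cc)*ez)+.012*np.sin(cc)*ez
    return toolR(hd,np.radians(c-mm)),G
if __name__=='__main__':
  q=get_state()['joint_positions']
  for u in (0,.03,.06,.09):
    R,G,m=path(-1,u,40,5);print(u,solve(R,G-.006*R[:,2],q))
  for xt in(.038,-.038):
   for c in (45,55,65,72):
    q1=q
    R,G=place(xt,c,5);r=solve(R,G-.006*R[:,2],q);print(xt,c,G.round(3),r[0].round(2),np.round(r[1:],1))
E
python3 tray.py
```

```text
0 (array([-0.48742154, -0.15024033,  0.36686473,  2.28608881, -0.44368668,
        0.47666248,  2.36274817]), np.float64(0.0004352720913998646), np.float64(0.00018205555396709163))
0.03 (array([-0.44351851, -0.2275752 ,  0.33413199,  2.29357306, -0.36691177,
        0.53735702,  2.29899305]), np.float64(0.0038775605706524567), np.float64(0.0012699168001478096))
0.06 (array([-0.39362514, -0.3       ,  0.29872021,  2.29602353, -0.31817834,
        0.60464287,  2.26021255]), np.float64(0.00678329163434691), np.float64(0.001788589197962993))
0.09 (array([ 0.17267464, -0.3       , -0.15467109,  2.25815855, -0.56224375,
        0.74293711,  2.48258597]), np.float64(6.415259845890996), np.float64(1.0572434499443812))
0.038 45 [ 0.516 -0.181  0.124] [-0.93 -0.3   1.24  2.08 -0.03  0.92  2.69] [54.7 24.8]
0.038 55 [ 0.51  -0.191  0.111] [-0.89 -0.3   1.24  2.11 -0.1   0.87  2.69] [68.8 32.5]
0.038 65 [ 0.505 -0.2    0.095] [-0.85 -0.3   1.24  2.14 -0.17  0.82  2.69] [83.5 40.3]
0.038 72 [ 0.502 -0.204  0.083] [-0.83 -0.3   1.24  2.16 -0.23  0.79  2.69] [94.1 45.7]
-0.038 45 [ 0.45  -0.142  0.124] [-0.88 -0.3   1.19  2.1  -0.06  1.01  2.69] [49.8 24.1]
-0.038 55 [ 0.444 -0.153  0.111] [-0.85 -0.3   1.2   2.13 -0.13  0.96  2.69] [64.9 32.2]
-0.038 65 [ 0.439 -0.161  0.095] [-0.83 -0.3   1.22  2.16 -0.19  0.92  2.69] [79.4 40.2]
-0.038 72 [ 0.437 -0.166  0.083] [-0.82 -0.3   1.24  2.18 -0.24  0.89  2.69] [89.3 45.8]
```

```bash
cat > scan.py <<'E'
from tray import *
rng=np.random.default_rng(0)
q=get_state()['joint_positions']
for lean in (25,40,55,-25,-40,-55):
  for hd in range(-180,180,20):
    best=None
    h=np.array([np.cos(np.radians(hd)),np.sin(np.radians(hd)),0])
    R=toolR(np.radians(hd),np.radians(lean));a=np.radians(abs(lean)+5)
    G=TC+ez*(.045+.11*np.cos(a))-.05*np.sign(lean)*h*np.sin(a)
    for t in range(5):
        q0=q if t==0 else np.clip(q+rng.normal(0,.8,7),lo+.01,hi-.01)
        r=solve(R,G-.006*R[:,2],q0)
        if r[1]<2 and r[2]<1:
            mg=min((r[0]-lo).min(),(hi-r[0]).min())
            d=np.abs(r[0]-q).max()
            if mg>.03 and (best is None or d<best[0]): best=(d,mg,r[0])
    if best: print(lean,hd,round(best[0],2),round(best[1],2),best[2].round(2))
E
time python3 scan.py
```

```text
25 -180 3.46 0.36 [-0.43  0.61  0.88  1.48 -0.28  1.66 -1.09]
25 -140 3.12 0.57 [-0.53  0.41  0.67  1.64  0.07  1.47 -0.75]
25 -120 3.11 0.56 [ 0.08  0.26 -0.18  1.74  0.4   1.42 -0.73]
25 -100 2.74 0.46 [-0.8   0.16  0.74  1.91  0.34  1.24 -0.36]
25 -80 2.55 0.29 [-0.48 -0.01  0.34  2.04  0.49  1.14 -0.18]
25 -60 2.16 0.17 [ 0.19 -0.13 -0.27  2.15  0.44  0.97  0.22]
25 -40 1.61 0.05 [ 0.33 -0.25 -0.28  2.25  0.27  0.8   0.76]
25 20 0.36 0.03 [-0.18 -0.27  0.63  2.22 -0.2   0.84  2.49]
25 160 3.65 0.25 [-0.39  0.67  0.99  1.46 -0.44  1.73 -1.28]
40 -180 3.43 0.14 [-0.33  0.87  0.85  1.24 -0.3   1.91 -1.05]
40 -100 3.1 0.57 [-0.19  0.28 -0.1   1.88  0.65  1.4  -0.72]
40 -80 2.87 0.33 [-0.99  0.09  0.68  2.12  0.7   1.16 -0.49]
40 -60 2.63 0.16 [ 0.36 -0.12 -0.66  2.29  0.78  0.94 -0.25]
55 -140 2.91 0.14 [-0.76  1.09  1.1   1.36 -0.14  1.76 -0.53]
55 -80 3.17 0.31 [-0.88  0.29  0.42  2.14  0.85  1.24 -0.79]
55 -60 3.16 0.04 [-0.77  0.05  0.21  2.41  1.13  1.12 -0.79]
-25 -160 2.97 0.07 [-0.01 -0.23  0.48  2.21 -0.28  0.85 -0.59]
-25 -140 2.45 0.22 [-0.03 -0.08  0.61  2.1  -0.44  1.03 
[... 1507 characters left out ...]
0.01  0.39  1.09  2.24 -1.27  1.47  0.93]
-55 -120 1.31 0.18 [ 0.07  0.68  1.06  1.96 -1.23  1.79  1.09]
-55 -100 1.31 0.29 [ 0.4   0.65  0.56  1.68 -0.93  1.76  1.07]
-55 -80 1.35 0.24 [ 0.63  0.74  0.1   1.41 -0.61  1.81  1.02]
-55 -60 1.46 0.11 [ 0.69  0.87 -0.2   1.18 -0.32  1.94  1.02]
-55 20 1.5 0.07 [-0.37  1.    0.7   1.15 -0.04  1.98  2.24]
-55 40 1.3 0.27 [-0.53  0.87  0.62  1.35  0.17  1.78  2.33]
-55 60 1.06 0.23 [-0.81  0.76  0.74  1.6   0.27  1.54  2.46]
-55 80 0.88 0.17 [-1.06  0.62  0.83  1.87  0.43  1.3   2.52]
-55 100 1.21 0.27 [-1.18  0.35  0.75  2.15  0.76  1.16  2.42]
-55 120 1.57 0.04 [-0.85  0.05  0.3   2.41  1.13  1.12  2.35]
real	0m31.898s
user	0m32.414s
sys	0m0.100s
```

```bash
cat > tray2.py <<'E'
from tray import *
def place2(xt,l,hd,mid=0.,lift=0.,mm=5):
    """tool signed lean l(deg) heading hd(deg); clip mid over tray y=mid line; returns R,G"""
    a=np.radians(hd);h=np.array([np.cos(a),np.sin(a),0]);c=np.radians(l+mm)
    zc=-np.sin(c)*h+np.cos(c)*ez
    M=TC+xt*tx+mid*ty; J=M-.055*np.r_[zc[:2],0]+(.038+lift+.008*abs(np.sin(c)))*ez
    return toolR(a,np.radians(l)),J+.11*zc,J
if __name__=='__main__':
  q=get_state()['joint_positions'];rng=np.random.default_rng(1)
  print('box',onz('top',(471,240),.046),onz('scene',(344,408),.046))
  for hd in (-90,-105,-120.4):
   for xt in (.04,-.04):
    for l in (-45,-55,-60,-65,-70):
     best=None
     R,G,J=place2(xt,l,hd)
     for t in range(6):
      q0=np.array([0.05,.6,.9,1.9,-1.1,1.7,1.05])+(rng.normal(0,.4,7) if t else 0)
      r=solve(R,G-.006*R[:,2],q0)
      if r[1]<2 and r[2]<1:
        mg=min((r[0]-lo).min(),(hi-r[0]).min())
        if best is None or mg>best[0]: best=(round(mg,2),r[0].round(2))
     print(hd,xt,l,G.round(3),best)
E
python3 tray2.py
```

```text
box [ 0.43521935 -0.39994038  0.046     ] [ 0.43196377 -0.39066523  0.046     ]
-90 0.04 -45 [ 0.526 -0.204  0.127] (np.float64(0.21), array([ 0.17,  0.7 ,  0.77,  1.51, -0.9 ,  1.84,  1.07]))
-90 0.04 -55 [ 0.526 -0.21   0.115] (np.float64(0.23), array([ 0.56,  0.73,  0.27,  1.42, -0.78,  1.82,  0.98]))
-90 0.04 -60 [ 0.526 -0.213  0.108] (np.float64(0.1), array([ 0.45,  0.83,  0.49,  1.39, -0.92,  1.95,  1.07]))
-90 0.04 -65 [ 0.526 -0.216  0.1  ] (np.float64(0.08), array([ 0.55,  0.88,  0.37,  1.35, -0.92,  1.97,  1.05]))
-90 0.04 -70 [ 0.526 -0.218  0.092] (np.float64(0.01), array([ 0.56,  0.96,  0.39,  1.31, -0.97,  2.04,  1.08]))
-90 -0.04 -45 [ 0.456 -0.163  0.127] (np.float64(0.38), array([ 0.36,  0.46,  0.45,  1.72, -0.69,  1.67,  1.01]))
-90 -0.04 -55 [ 0.456 -0.17   0.115] (np.float64(0.29), array([ 0.52,  0.59,  0.33,  1.65, -0.75,  1.76,  1.06]))
-90 -0.04 -60 [ 0.456 -0.173  0.108] (np.float64(0.27), array([ 0.67,  0.65,  0.17,  1.61, -0.72,  1.78,  1.05]))
-90 -0.04 -65 [ 0.456 -0.175  0.1  ] (np.float64(0.13), array([ 0.5 ,  0.76,  0.43,  1.58, -0.86,  1.92,  1.17]))

[... 1719 characters left out ...]
)
-120.4 0.04 -70 [ 0.5   -0.211  0.092] (np.float64(0.18), array([ 0.45,  0.78,  0.67,  1.82, -1.29,  1.87,  1.12]))
-120.4 -0.04 -45 [ 0.439 -0.158  0.127] (np.float64(0.4), array([ 0.42,  0.19,  0.49,  2.05, -0.83,  1.38,  0.74]))
-120.4 -0.04 -55 [ 0.435 -0.164  0.115] (np.float64(0.33), array([ 0.17,  0.47,  0.91,  2.05, -1.08,  1.65,  1.03]))
-120.4 -0.04 -60 [ 0.434 -0.167  0.108] (np.float64(0.4), array([ 0.41,  0.48,  0.67,  2.03, -1.07,  1.65,  1.07]))
-120.4 -0.04 -65 [ 0.432 -0.169  0.1  ] (np.float64(0.37), array([ 0.55,  0.54,  0.55,  2.01, -1.09,  1.68,  1.12]))
-120.4 -0.04 -70 [ 0.431 -0.171  0.092] (np.float64(0.37), array([ 0.74,  0.59,  0.35,  1.98, -1.07,  1.68,  1.14]))
```

```bash
cat > wp.py <<'E'
from tray2 import *
def st(k,gx,gy,gz,l):  # stand coords of grasp, tool lean; report
    g=np.array([gx,gz]);s=np.sin(np.radians(l));c=np.cos(np.radians(l))
    e=np.array([-.067,.213])-g;m=min(e@[c,s],(e+[0,.008])@[c,s])
    G=np.array([SX,SY,0])+gx*ex+(gy+.084*k)*ey+gz*ez;R=toolR(SA,np.radians(l))
    cc=np.radians(l+5);J=g-.11*np.array([-np.sin(cc),np.cos(cc)])-np.array([-.071,.118])+.11*np.array([-.643,.766])
    return R,G,round(m*1000-37.5,1),(J@[-.643,.766]*1000).round(1),(J@[.766,.643]*1000).round(1)
if __name__=='__main__':
  q=get_state()['joint_positions']
  for gx,gy,gz,l in [(-.108,0,.1624,35),(-.108,0,.18,30),(-.108,0,.19,28),(-.112,-.05,.19,25),(-.115,-.1,.2,20)]:
    R,G,m,s_,n_=st(-1,gx,gy,gz,l);r=solve(R,G-.006*R[:,2],q);print(gx,gy,gz,l,'m',m,'s',s_,'n',n_,r[0].round(3),round(r[1],1))
E
python3 wp.py
```

```text
-0.108 0 0.1624 35 m 25.1 s 57.8 n 0.2 [-0.402 -0.295  0.305  2.296 -0.318  0.599  2.26 ] 0.0
-0.108 0 0.18 30 m 14.5 s 71.7 n 1.9 [-0.39  -0.266  0.261  2.203 -0.219  0.729  2.137] 0.0
-0.108 0 0.19 28 m 9.5 s 79.8 n 4.5 [-0.393 -0.255  0.251  2.161 -0.186  0.787  2.096] 0.0
-0.112 -0.05 0.19 25 m 13.0 s 83.2 n -4.2 [-0.402 -0.178  0.356  2.078 -0.199  0.857  2.193] 0.0
-0.115 -0.1 0.2 20 m 12.1 s 94.9 n -9.5 [-0.404 -0.074  0.438  1.944 -0.195  0.982  2.252] 0.0
```

Emit:
{"api": "send_rows", "payload": {"rotation": [[0,0,0],[0,0,0],[0,0,0],[0,0,0]], "slide": [[0.4,0,-5],[1,0,-12],[1.8,0,-22],[2.6,0,-30]], "fingers": [1,1,1,1]}}

```text
time: 4.75
position: [0.5407, 0.1137, 0.1476]
tool_rot: [-0.706, 2.445, 0.222]
ft_force: [0.4, 0.6, -0.1]
grip_width: 0.016
```

```bash
python3 - <<'E'
from plan import *
s=get_state();print(s['joint_positions'].round(3),s['position'],s['ft_force'],s['grip_width']*87)
save('s5',cv2.resize(get_image('scene')[80:240,270:470],None,fx=4,fy=3.75,interpolation=cv2.INTER_CUBIC))
E
```

```text
[-0.448 -0.229  0.344  2.29  -0.368  0.543  2.308] [0.5406627  0.11368565 0.14762949] [ 0.37314125  0.5942668  -0.08120894] 1.3991474331662395
```

View pics/s5.png

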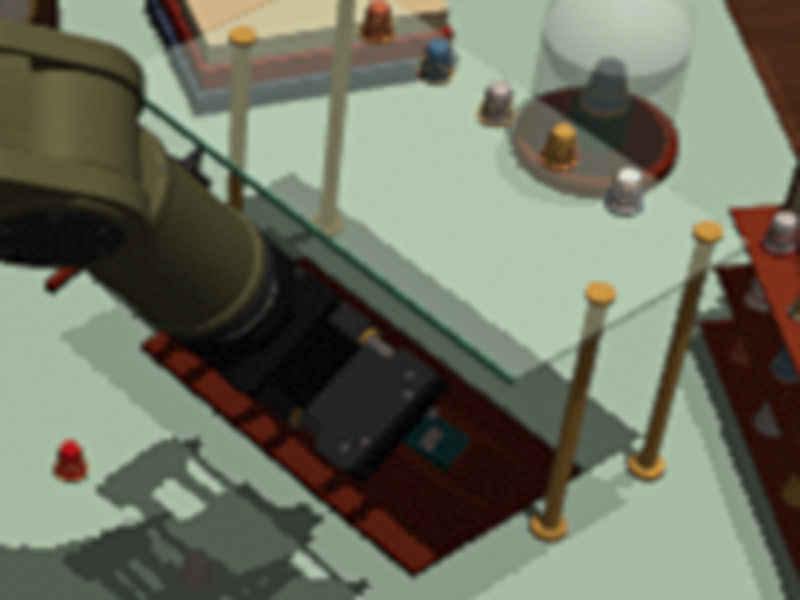

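Emit:
{"api": "send_rows", "payload": {"rotation": [[0,0,0],[0,0,0],[0,0,0],[0,0,0]], "slide": [[0,0,0],[0,0,0],[0,0,0],[0,0,0]], "fingers": [-0.5,-0.5,-0.5,-0.5]}}

```text
time: 5.2
position: [0.5407, 0.1142, 0.1461]
tool_rot: [-0.706, 2.446, 0.222]
ft_force: [-1.0, -0.3, 0.2]
grip_width: 0.287
```

```bash
python3 - <<'E'
from plan import *
s=get_state();R=Ro.from_rotvec(s['tool_rot']).as_matrix();p=s['position'];print(p,s['grip_width'])
c=camera_model('wrist');im=get_image('wrist')
save('w6',cv2.resize(im[180:360,200:440],None,fx=3.2,fy=3.2,interpolation=cv2.INTER_CUBIC))
Rm=cv2.Rodrigues(c['rvec'])[0];K=c['intrinsics']
def wp(P):
  q=Rm@P+c['tvec'];th=np.arccos(q[2]/np.linalg.norm(q));d=q[:2]/np.linalg.norm(q[:2]);return ((K[0,0]*th*d+K[:2,2]-[200,180])*3.2).round(0)
xc=ex*np.cos(np.radians(40))+ez*np.sin(np.radians(40))
for y in (-99,-69):
  P=np.array([SX,SY,0])-.071*ex+y/1000*ey+.118*ez
  print(y,'near end',wp(P-.012*xc),'far end',wp(P+.012*xc))
for y in (-.0325,.0325):
  for x in (-.0095,.0095): print('tip',y,x,wp(p+R@np.array([x,y,.025])))
E
```

```text
[0.54073914 0.11419431 0.14614853] 0.28681524713844164
-99 near end [299. 230.] far end [301. 352.]
-69 near end [461. 230.] far end [459. 352.]
tip -0.0325 -0.0095 [193. 350.]
tip -0.0325 0.0095 [187. 252.]
tip 0.0325 -0.0095 [549. 349.]
tip 0.0325 0.0095 [555. 252.]
```

View pics/w6.png

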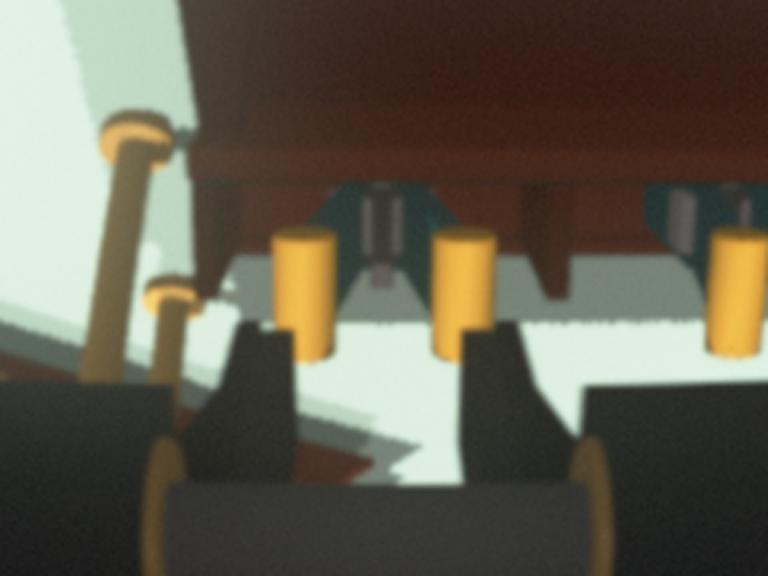

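Emit:
{"api": "send_rows", "payload": {"rotation": [[0,0,0],[0,0,0],[0,0,0],[0,0,0],[0,0,0],[0,0,0],[0,0,0],[0,0,0],[0,0,0]], "slide": [[0,0,0],[0,0,0],[0,0,0],[0,0,0],[0,0,0],[-1,0,12],[-2,0,27],[-3,0,40],[-4,0,46]], "fingers": [-0.5,-0.5,-0.5,-0.5,-0.5,-0.5,-0.5,-0.5,-0.5]}}

```text
time: 6.15
position: [0.5658, 0.1302, 0.1101]
tool_rot: [-0.707, 2.447, 0.222]
ft_force: [0.0, 0.9, -0.1]
grip_width: 0.752
```

```bash
python3 - <<'E'
from plan import *
s=get_state();print(s['position'],s['grip_width'],s['ft_force'])
im=get_image('wrist');save('w7',cv2.resize(im[180:360,200:440],None,fx=3.2,fy=3.2,interpolation=cv2.INTER_CUBIC))
R,G,m=path(-1,0,40,5);delta(R,G)
E
```

```text
[0.56577859 0.13015472 0.11008644] 0.7520661533504543 [ 0.03095955  0.88604238 -0.1489717 ]
rot [ 0.12 -0.11  0.2 ] slide [  1.2   1.4 -16.8] tcp [0.5561 0.1258 0.1229]
```

View pics/w7.png

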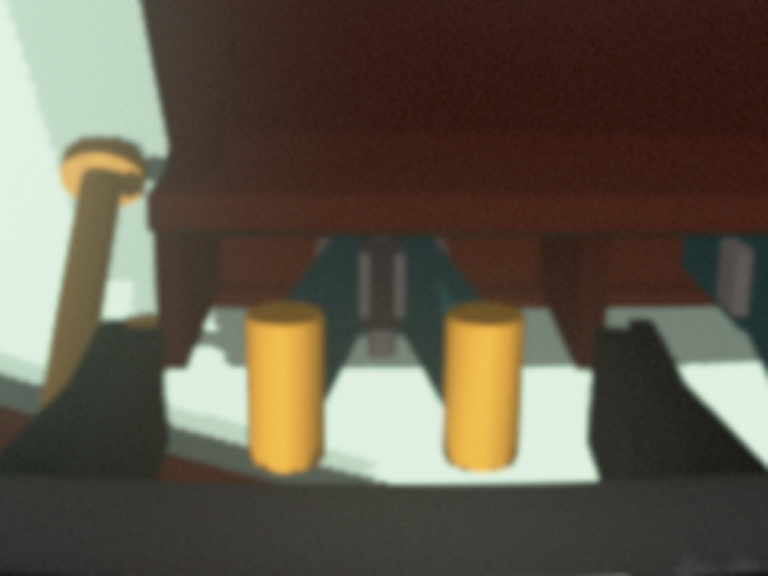

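Emit:
{"api": "send_rows", "payload": {"rotation": [[0,0,0],[0,0,0],[0,0,0],[0,0,0],[0,0,0],[0,0,0],[0,0,0],[0,0,0]], "slide": [[0,1,6],[0,1,6],[0,1,6],[0,1,6],[0,1,6],[0,1,6],[0,1,6],[0,1,6]], "fingers": [-0.5,0.1,0.1,0.1,0.1,1,1,1], "force": 8}}

```text
time: 7.0
position: [0.5686, 0.1324, 0.1067]
tool_rot: [-0.705, 2.445, 0.222]
ft_force: [-3.4, -2.1, 4.3]
grip_width: 0.265
```

```bash
python3 - <<'E'
from plan import *
s=get_state();print(s['position'],s['grip_width'],s['ft_force'])
im=get_image('wrist');save('w8',cv2.resize(im[180:360,200:440],None,fx=3.2,fy=3.2,interpolation=cv2.INTER_CUBIC))
print(get_state()['grip_width'])
E
```

```text
[0.56862881 0.13238932 0.10668784] 0.26543299003342063 [-3.38044643 -2.07741932  4.25379347]
0.2626247665855337
```

View pics/w8.png

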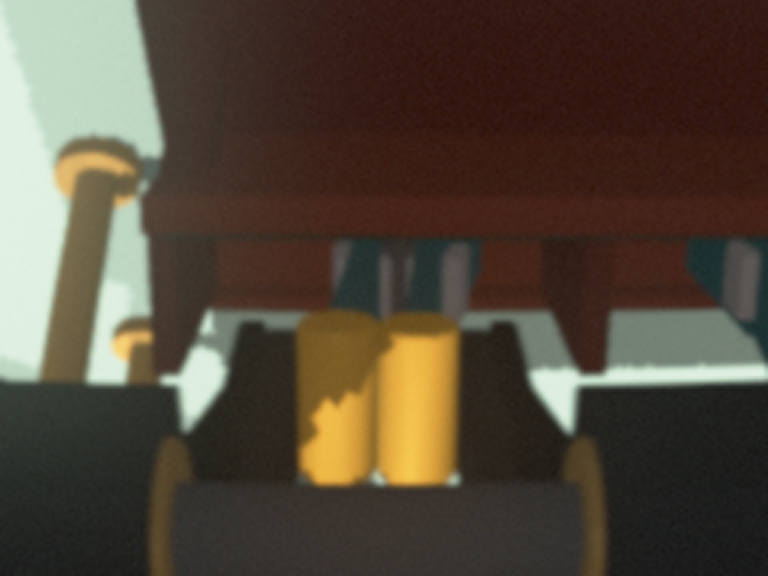

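```bash
python3 - <<'E'
from plan import *
s=get_state();R=Ro.from_rotvec(s['tool_rot']).as_matrix()
print('bar in tool',R.T@(clip(-1)-s['position']))
E
sed -i 's/tcp=grasp-R1\[:,2\]\*.006/tcp=grasp+R1[:,2]*.021/' h.py
cat > wp2.py <<'E'
from wp import *
GO=.021
q=get_state()['joint_positions']
print(q.round(3))
for gx,gy,gz,l in [(-.071,0,.118,35),(-.090,0,.141,35),(-.1096,0,.164,35),(-.115,0,.17,35),(-.115,0,.185,32),(-.118,-.05,.195,25),(-.12,-.1,.2,18)]:
    R,G,m,s_,n_=st(-1,gx,gy,gz,l);r=solve(R,G+GO*R[:,2],q);print(gx,gy,gz,l,'m',m,'s',s_,'n',n_,r[0].round(3),round(r[1],1))
    delta(R,G)
E
python3 wp2.py
```

```text
bar in tool [ 0.00227986  0.00110739 -0.0153829 ]
[-0.516 -0.091  0.393  2.276 -0.525  0.441  2.437]
-0.071 0 0.118 35 m 20.3 s 0.0 n -0.0 [-0.521 -0.079  0.395  2.28  -0.544  0.427  2.451] 0.0
rot [0.07 0.04 0.16] slide [2.3 1.1 5.6] tcp [0.5692 0.134  0.1008]
-0.09 0 0.141 35 m 22.6 s 29.8 n 0.2 [-0.481 -0.159  0.363  2.291 -0.438  0.48   2.361] 0.0
rot [0.07 0.04 0.16] slide [  4.6   1.1 -24.1] tcp [0.5531 0.124  0.1238]
-0.1096 0 0.164 35 m 25.5 s 60.1 n -0.0 [-0.428 -0.236  0.323  2.299 -0.367  0.543  2.302] 0.0
rot [0.07 0.04 0.16] slide [  7.5   1.2 -54.2] tcp [0.5365 0.1136 0.1468]
-0.115 0 0.17 35 m 26.5 s 68.1 n -0.3 [-0.414 -0.256  0.314  2.3   -0.353  0.56   2.291] 0.0
rot [0.07 0.04 0.16] slide [  8.5   1.2 -62.2] tcp [0.5319 0.1107 0.1528]
-0.115 0 0.185 32 m 18.0 s 79.8 n 3.6 [-0.399 -0.25   0.278  2.243 -0.273  0.648  2.196] 0.0
rot [0.06 3.04 0.17] slide [  1.    1.2 -74.5] tcp [0.5311 0.1102 0.1672]
-0.118 -0.05 0.195 25 m 16.3 s 90.9 n -5.6 [-0.418 -0.149  0.373  2.096 -0.217  0.814  2.211] 0.0
rot [ 0.05 10.04  0.17] slide [  0.4 -48.8 -84.8] tcp [0.5532 0.065  0.176 ]
-0.12 -0.1 0.2 18 m 16.9 s 99.1 n -17.0 [-0.436 -0.025  0.464  1.946 -0.196  0.963  2.251] 0.0
rot [ 0.04 17.04  0.17] slide [  1.8 -98.8 -90.7] tcp [0.5759 0.0203 0.18  ]
```

Emit:
{"api": "send_rows", "payload": {"rotation": [[0,0,0],[0,0,0],[0,0,0],[0,0,0]], "slide": [[0.2,0,-3],[0.6,0,-7],[1,0,-12],[1.6,0,-18]], "fingers": [1,1,1,1]}}

```text
time: 7.45
position: [0.5581, 0.1263, 0.1202]
tool_rot: [-0.706, 2.446, 0.222]
ft_force: [1.0, 0.8, -0.9]
grip_width: 0.262
```

```bash
sed -i 's/\*.021/*.0155/' h.py; sed -i 's/GO=.021/GO=.0155/' wp2.py; python3 - <<'E'
from plan import *
s=get_state();print(s['position'],s['grip_width'],s['ft_force'])
im=get_image('wrist');save('w9',cv2.resize(im[180:360,200:440],None,fx=3.2,fy=3.2,interpolation=cv2.INTER_CUBIC))
E
```

```text
[0.55813605 0.12633649 0.12023843] 0.2615493785857198 [ 0.97658041  0.7766171  -0.89611823]
```

View pics/w9.png

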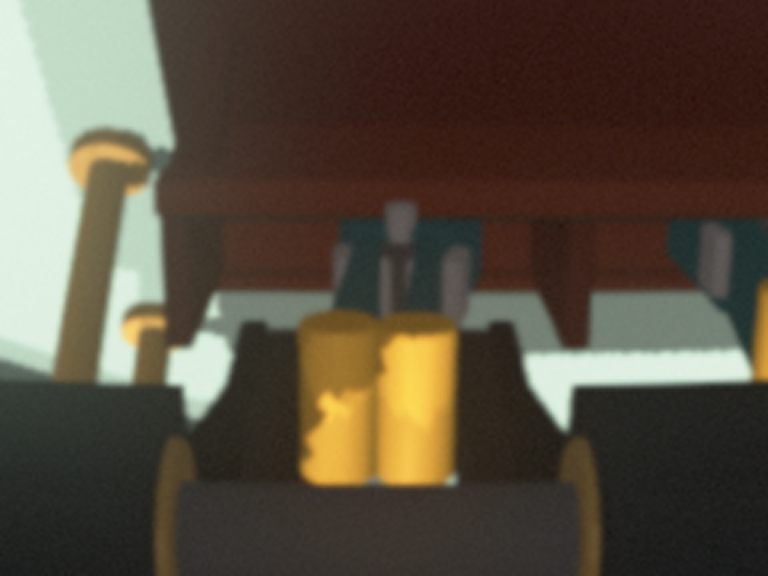

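```bash
cat > rows.py <<'E'
from wp import *
from scipy.spatial.transform import Slerp
import json
GO=.0155
def rows(wps,step=.03,ang=7.,v=True):
    s=get_state();R0=Ro.from_rotvec(s['tool_rot']);p0=s['position'];q=s['joint_positions']
    Ra,pa=R0,p0;out=[]
    for R,G in wps:
        Rb=Ro.from_matrix(R);pb=G+GO*R[:,2]
        n=max(1,int(np.ceil(max(np.linalg.norm(pb-pa)/step,np.degrees((Ra.inv()*Rb).magnitude())/ang))))
        sl=Slerp([0,1],Ro.concatenate([Ra,Rb]))
        for i in range(1,n+1):
            Rt=sl(i/n);pt=pa+(pb-pa)*i/n
            out.append((np.degrees((R0.inv()*Rt).as_rotvec()).round(1).tolist(),(1000*R0.inv().apply(pt-p0)).round(0).tolist()))
            r=solve(Rt.as_matrix(),pt,q);q=r[0]
            if v: print(len(out),'tip z',(pt-.0*pt)[2].round(3),q.round(2),round(r[1],1))
        Ra,pa=Rb,pb
    for i in range(0,len(out),12):
        print(json.dumps([o[0] for o in out[i:i+12]]));print(json.dumps([o[1] for o in out[i:i+12]]));print(len(out[i:i+12]))
E
python3 - <<'E'
from rows import *
rows([st(-1,*a)[:2] for a in [(-.1115,0,.166,35),(-.115,0,.185,32),(-.118,-.05,.195,25),(-.12,-.1,.2,18)]],step=.022,ang=6)
E
```

```text
1 tip z 0.132 [-0.47 -0.18  0.36  2.29 -0.41  0.5   2.34] 0.0
2 tip z 0.143 [-0.45 -0.22  0.35  2.3  -0.37  0.53  2.31] 0.0
3 tip z 0.153 [-0.43 -0.26  0.33  2.3  -0.34  0.56  2.28] 0.0
4 tip z 0.172 [-0.4  -0.26  0.28  2.24 -0.26  0.66  2.19] 0.0
5 tip z 0.175 [-0.39 -0.23  0.3   2.19 -0.25  0.72  2.19] 0.0
6 tip z 0.178 [-0.38 -0.19  0.32  2.14 -0.23  0.77  2.2 ] 0.0
7 tip z 0.181 [-0.37 -0.15  0.33  2.09 -0.22  0.83  2.21] 0.0
8 tip z 0.182 [-0.37 -0.11  0.35  2.04 -0.21  0.88  2.23] 0.0
9 tip z 0.184 [-0.36 -0.07  0.36  1.99 -0.2   0.93  2.24] 0.0
10 tip z 0.185 [-0.35 -0.03  0.38  1.94 -0.2   0.97  2.25] 0.0
[[0.0, 0.0, 0.1], [0.1, 0.0, 0.1], [0.1, 0.0, 0.2], [0.1, 3.0, 0.2], [0.1, 5.4, 0.2], [0.1, 7.7, 0.2], [0.1, 10.0, 0.2], [0.1, 12.4, 0.2], [0.1, 14.7, 0.2], [0.1, 17.0, 0.2]]
[[2.0, 0.0, -15.0], [4.0, 1.0, -29.0], [6.0, 1.0, -44.0], [-1.0, 1.0, -61.0], [-2.0, -16.0, -65.0], [-2.0, -32.0, -68.0], [-2.0, -49.0, -71.0], [-2.0, -66.0, -73.0], [-2.0, -82.0, -75.0], [-2.0, -99.0, -77.0]]
10
```

Emit:
{"api": "send_rows", "payload": {"rotation": [[0,0,0],[0,0,0],[0,0,0],[0,3,0],[0,5.5,0],[0,8,0],[0,10,0],[0,12.5,0],[0,15,0],[0,17,0]], "slide": [[2,0,-15],[4,0,-29],[6,0,-44],[-1,0,-61],[-2,-16,-65],[-2,-32,-68],[-2,-49,-71],[-2,-66,-73],[-2,-82,-75],[-2,-99,-77]], "fingers": [1,1,1,1,1,1,1,1,1,1]}}

```text
time: 8.5
position: [0.5753, 0.0194, 0.1845]
tool_rot: [-0.788, 2.728, 0.123]
ft_force: [0.3, 0.6, -0.5]
grip_width: 0.26
```

```bash
python3 - <<'E'
from rows import *
s=get_state();print(s['position'],s['grip_width'],s['ft_force'],s['joint_positions'].round(2))
save('s10',cv2.resize(get_image('scene')[80:320,230:500],None,fx=2.8,fy=2.5,interpolation=cv2.INTER_CUBIC))
def W(x,y,z,hd,l): return toolR(np.radians(hd),np.radians(l)),np.array([x,y,z])
R1,G1,J=place2(.04,-62,-120.4,lift=.05);R2,G2,J2=place2(.04,-62,-120.4,lift=.006)
print(G1,G2,J2)
rows([W(.55,-.03,.23,5,5),W(.53,-.10,.24,-40,-20),W(.51,-.19,.23,-90,-45),(R1,G1),(R2,G2)],step=.035,ang=7.5)
E
```

```text
[0.57530193 0.01936444 0.18450306] 0.2604955378045795 [ 0.31490501  0.64718713 -0.47081792] [-0.34 -0.03  0.37  1.94 -0.2   0.98  2.25]
[ 0.50215879 -0.20802642  0.15461966] [ 0.50215879 -0.20802642  0.11061966] [ 0.54884231 -0.12845628  0.05070936]
1 tip z 0.193 [-0.35 -0.02  0.37  1.9  -0.13  1.03  2.09] 0.0
2 tip z 0.2 [-0.35 -0.    0.37  1.87 -0.08  1.1   1.94] 0.0
3 tip z 0.207 [-0.35  0.01  0.37  1.83 -0.05  1.17  1.81] 0.0
4 tip z 0.215 [-0.35  0.04  0.37  1.78 -0.02  1.24  1.69] 0.0
5 tip z 0.216 [-0.33  0.08  0.39  1.74 -0.06  1.3   1.62] 0.0
6 tip z 0.218 [-0.31  0.13  0.42  1.69 -0.09  1.37  1.56] 0.0
7 tip z 0.219 [-0.29  0.17  0.44  1.64 -0.13  1.44  1.49] 0.0
8 tip z 0.221 [-0.26  0.22  0.46  1.6  -0.16  1.5   1.43] 0.0
9 tip z 0.222 [-0.23  0.26  0.48  1.56 -0.21  1.57  1.37] 0.0
10 tip z 0.224 [-0.2   0.31  0.51  1.52 -0.25  1.63  1.31] 0.0
11 tip z 0.225 [-0.17  0.35  0.53  1.48 -0.29  1.69  1.25] 0.0
12 tip z 0.225 [-0.12  0.38  0.55  1.47 -0.36  1.72  1.22] 0.0
13 tip z 0.224 [-0.07  0.4   0.56  1.47 -0.42  1.74  1.18] 0.0
14 tip z 0.223 [-0.02  0.42  0.58  1.47 -0
[... 1211 characters left out ...]
0, -66.0], [87.0, -69.0, -70.0], [94.0, -76.0, -71.0]]
12
[[-8.0, 34.2, 85.8], [-11.4, 34.8, 92.0], [-14.9, 35.4, 98.2], [-18.4, 35.8, 104.3], [-22.1, 36.2, 110.4], [-25.8, 36.4, 116.5], [-29.7, 36.6, 122.6], [-35.2, 34.7, 127.5], [-41.0, 32.6, 132.3], [-46.9, 30.2, 136.9], [-52.9, 27.7, 141.4], [-59.0, 25.0, 145.6]]
[[101.0, -84.0, -73.0], [108.0, -92.0, -74.0], [115.0, -99.0, -76.0], [122.0, -107.0, -77.0], [129.0, -115.0, -78.0], [136.0, -122.0, -80.0], [143.0, -130.0, -81.0], [150.0, -133.0, -68.0], [156.0, -136.0, -55.0], [162.0, -138.0, -42.0], [168.0, -141.0, -29.0], [175.0, -144.0, -16.0]]
12
[[-59.0, 25.0, 145.6], [-59.0, 25.0, 145.6]]
[[182.0, -144.0, 5.0], [188.0, -144.0, 26.0]]
2
```

View pics/s10.png

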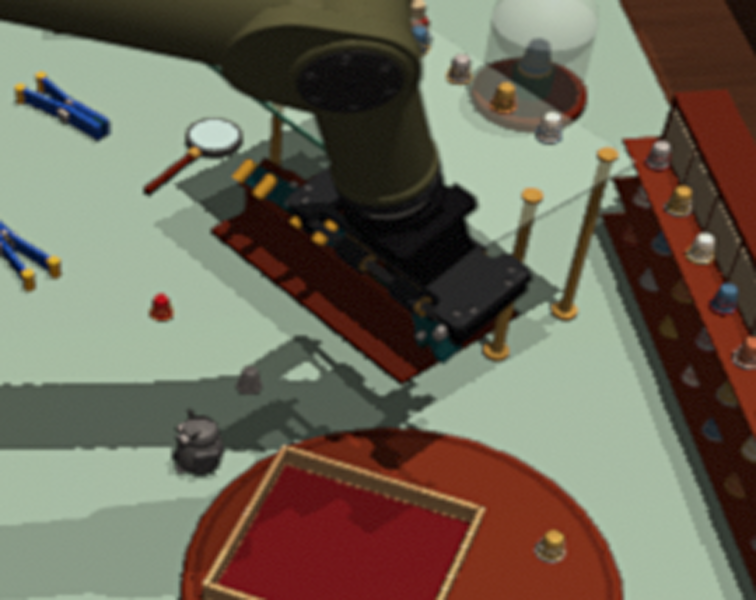

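```bash
python3 - <<'E'
from rows import *
def W(x,y,z,hd,l): return toolR(np.radians(hd),np.radians(l)),np.array([x,y,z])
R1,G1,J=place2(.04,-62,-120.4,lift=.05);R2,G2,J2=place2(.04,-62,-120.4,lift=.006)
rows([W(.525,-.06,.24,32,12),W(.51,-.12,.245,-25,-10),W(.50,-.19,.23,-85,-42),(R1,G1)],step=.045,ang=8,v=False)
E
```

```text
[[-0.1, 2.0, 0.0], [-0.1, 3.9, 0.1], [-0.2, 5.9, 0.1], [0.3, 8.4, 7.3], [0.8, 10.9, 14.4], [1.3, 13.4, 21.6], [1.8, 15.9, 28.7], [2.3, 18.4, 35.9], [2.8, 20.8, 43.1], [3.3, 23.3, 50.3], [3.8, 25.7, 57.5], [0.9, 27.1, 64.3]]
[[22.0, -12.0, -21.0], [44.0, -25.0, -42.0], [66.0, -37.0, -63.0], [72.0, -42.0, -65.0], [77.0, -47.0, -68.0], [83.0, -52.0, -70.0], [89.0, -58.0, -73.0], [94.0, -63.0, -75.0], [100.0, -68.0, -77.0], [106.0, -73.0, -80.0], [112.0, -78.0, -82.0], [116.0, -83.0, -83.0]]
12
[[-2.1, 28.6, 71.1], [-5.2, 29.9, 77.9], [-8.3, 31.3, 84.6], [-11.5, 32.5, 91.4], [-14.8, 33.8, 98.1], [-18.2, 34.9, 104.8], [-21.7, 36.1, 111.4], [-25.3, 37.1, 118.1], [-30.6, 35.5, 123.0], [-36.0, 33.8, 127.9], [-41.6, 31.8, 132.5], [-47.3, 29.7, 137.1]]
[[121.0, -88.0, -83.0], [125.0, -94.0, -83.0], [130.0, -99.0, -83.0], [134.0, -104.0, -83.0], [139.0, -109.0, -83.0], [143.0, -114.0, -83.0], [148.0, -120.0, -83.0], [153.0, -125.0, -84.0], [156.0, -128.0, -72.0], [160.0, -131.0, -61.0], [164.0, -134.0, -50.0], [167.0, -138.0, -39.0]]
12
[[-53.1, 27.5, 141.4], [-59.0, 25.0, 145.6]]
[[171.0, -141.0, -27.0], [175.0, -144.0, -16.0]]
2
```

Emit:
{"api": "send_rows", "payload": {"rotation": [[0,2,0],[0,4,0],[0,6,0],[0,8.5,7],[1,11,14],[1,13.5,21],[2,16,28],[2,18,35],[3,21,42],[3,23,50],[4,26,57],[1,27,64]], "slide": [[22,-12,-21],[44,-25,-42],[66,-37,-63],[72,-42,-65],[77,-47,-68],[83,-52,-70],[89,-58,-73],[94,-63,-75],[100,-68,-77],[106,-73,-80],[112,-78,-82],[116,-83,-83]], "fingers": [1,1,1,1,1,1,1,1,1,1,1,1]}}

```text
time: 9.75
position: [0.505, -0.1196, 0.2272]
tool_rot: [-0.778, -2.816, -0.137]
ft_force: [-0.4, 0.4, -0.7]
grip_width: 0.261
```

```bash
python3 - <<'E'
from rows import *
s=get_state();print(s['position'],s['grip_width'],s['ft_force'],s['joint_positions'].round(2))
def W(x,y,z,hd,l): return toolR(np.radians(hd),np.radians(l)),np.array([x,y,z])
R1,G1,J=place2(.04,-62,-120.4,lift=.04)
rows([W(.50,-.19,.23,-85,-42),(R1,G1)],step=.045,ang=8,v=True)
E
```

```text
[ 0.5050475  -0.11959274  0.22722638] 0.2609520648409829 [-0.35485749  0.40464288 -0.73632174] [-0.19  0.23  0.52  1.59 -0.19  1.57  1.38]
1 tip z 0.226 [-0.14  0.27  0.54  1.57 -0.26  1.62  1.35] 0.0
2 tip z 0.225 [-0.09  0.31  0.56  1.54 -0.33  1.66  1.3 ] 0.0
3 tip z 0.224 [-0.05  0.35  0.58  1.52 -0.4   1.71  1.26] 0.0
4 tip z 0.223 [-0.    0.39  0.6   1.51 -0.47  1.74  1.21] 0.0
5 tip z 0.222 [ 0.04  0.42  0.62  1.5  -0.54  1.78  1.15] 0.0
6 tip z 0.221 [ 0.09  0.45  0.63  1.5  -0.6   1.81  1.09] 0.0
7 tip z 0.22 [ 0.13  0.47  0.65  1.5  -0.66  1.83  1.03] 0.0
8 tip z 0.218 [ 0.17  0.49  0.66  1.51 -0.72  1.85  0.97] 0.0
9 tip z 0.205 [ 0.2   0.5   0.67  1.56 -0.8   1.83  0.96] 0.0
10 tip z 0.191 [ 0.24  0.51  0.67  1.62 -0.87  1.8   0.95] 0.0
11 tip z 0.178 [ 0.27  0.52  0.67  1.68 -0.95  1.78  0.95] 0.0
12 tip z 0.164 [ 0.31  0.54  0.67  1.74 -1.02  1.76  0.95] 0.0
13 tip z 0.151 [ 0.34  0.55  0.67  1.8  -1.1   1.74  0.95] 0.0
14 tip z 0.137 [ 0.37  0.57  0.67  1.86 -1.18  1.72  0.96] 0.0
[[-3.0, 3.2, 6.1], [-5.9, 6.4, 12.2], [-8.9, 9.6, 18.4], [-11.9, 12.8, 24.5], [-14.8, 16.0, 30.6], [-17.8, 19.2, 36.7], [-20.8, 22.4, 42.8], [-23.8, 25.6, 49.0], [-28.8, 27.5, 53.1], [-33.9, 29.4, 57.2], [-39.0, 31.3, 61.3], [-44.2, 33.1, 65.3]]
[[-3.0, -7.0, 0.0], [-7.0, -14.0, 0.0], [-10.0, -21.0, 0.0], [-13.0, -27.0, 0.0], [-17.0, -34.0, 0.0], [-20.0, -41.0, 1.0], [-23.0, -48.0, 1.0], [-27.0, -55.0, 1.0], [-33.0, -57.0, 13.0], [-39.0, -59.0, 26.0], [-45.0, -61.0, 38.0], [-50.0, -63.0, 51.0]]
12
[[-49.4, 34.9, 69.3], [-54.7, 36.7, 73.2]]
[[-56.0, -64.0, 63.0], [-62.0, -66.0, 75.0]]
2
```

Emit:
{"api": "send_rows", "payload": {"rotation": [[-3,3,6],[-6,6.5,12],[-9,9.5,18],[-12,13,24.5],[-15,16,30.5],[-18,19,36.5],[-21,22.5,43],[-24,25.5,49],[-29,27.5,53],[-34,29.5,57],[-39,31.5,61.5],[-44,33,65]], "slide": [[-3,-7,0],[-7,-14,0],[-10,-21,0],[-13,-27,0],[-17,-34,0],[-20,-41,1],[-23,-48,1],[-27,-55,1],[-33,-57,13],[-39,-59,26],[-45,-61,38],[-50,-63,51]], "fingers": [1,1,1,1,1,1,1,1,1,1,1,1]}}

```text
time: 10.95
position: [0.5043, -0.1947, 0.1637]
tool_rot: [-1.939, -1.414, -1.039]
ft_force: [0.2, -0.6, -2.1]
grip_width: 0.266
```

```bash
python3 - <<'E'
from rows import *
s=get_state();print(s['position'],s['grip_width'],s['ft_force'],s['joint_positions'].round(2))
save('s11',cv2.resize(get_image('scene')[200:400,250:500],None,fx=3,fy=3,interpolation=cv2.INTER_CUBIC))
save('t11',cv2.resize(get_image('top')[120:290,270:480],None,fx=3.5,fy=3.5,interpolation=cv2.INTER_CUBIC))
for l in (.03,.015,.006): rows([place2(.04,-62,-120.4,lift=l)[:2]],step=.1,ang=90)
E
```

```text
[ 0.50433913 -0.19471958  0.16368531] 0.26643932030768747 [ 0.1813549  -0.62460631 -2.06260968] [ 0.3   0.54  0.69  1.74 -1.03  1.76  0.96]
1 tip z 0.127 [ 0.37  0.59  0.67  1.86 -1.19  1.72  0.98] 0.0
[[-9.4, 6.6, 7.1]]
[[-27.0, 7.0, 20.0]]
1
1 tip z 0.112 [ 0.38  0.61  0.66  1.87 -1.2   1.71  1.  ] 0.0
[[-9.4, 6.6, 7.1]]
[[-40.0, 7.0, 29.0]]
1
1 tip z 0.103 [ 0.38  0.63  0.66  1.87 -1.2   1.7   1.02] 0.0
[[-9.4, 6.6, 7.1]]
[[-47.0, 7.0, 34.0]]
1
```

View pics/s11.png

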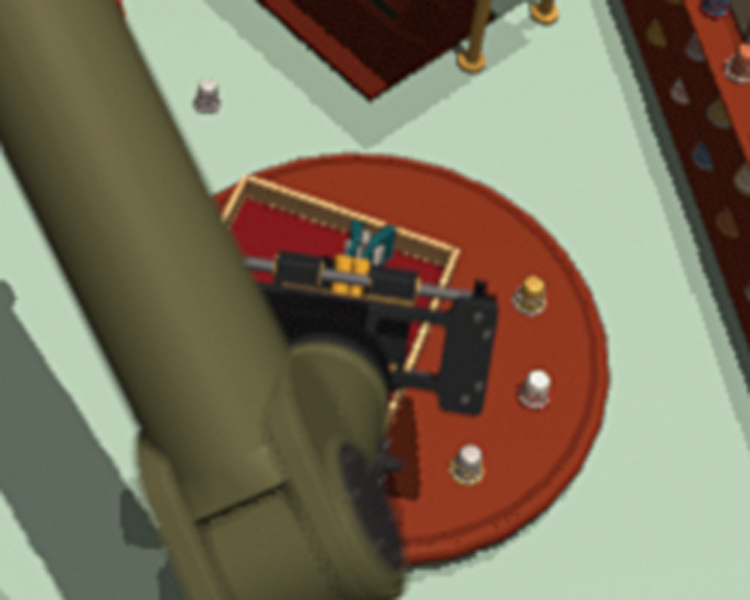

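View pics/t11.png

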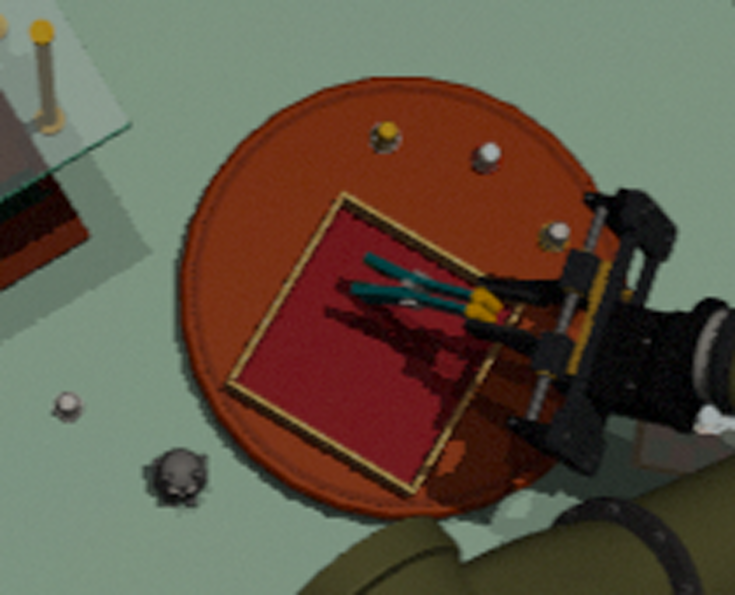

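Emit:
{"api": "send_rows", "payload": {"rotation": [[-3,2,2.5],[-6.5,4.5,5],[-9.4,6.6,7],[-9.4,6.6,7],[-9.4,6.6,7]], "slide": [[-9,2,7],[-18,5,14],[-27,7,20],[-35,7,25],[-40,7,29]], "fingers": [1,1,1,1,1]}}

```text
time: 11.55
position: [0.5134, -0.1954, 0.1154]
tool_rot: [-2.011, -1.175, -1.216]
ft_force: [1.4, -0.0, 0.5]
grip_width: 0.264
```

```bash
python3 - <<'E'
from rows import *
s=get_state();print(s['position'],s['grip_width'],s['ft_force'],s['joint_positions'].round(2))
save('s12',cv2.resize(get_image('scene')[240:350,300:450],None,fx=5,fy=5,interpolation=cv2.INTER_CUBIC))
for l in (.006,0): rows([place2(.04,-62,-120.4,lift=l)[:2]],step=.1,ang=90)
R,G,J=place2(.04,-62,-120.4,lift=.006);print('scene J',proj('scene',[J]))
E
```

```text
[ 0.51340011 -0.19539484  0.11541106] 0.26405606202167176 [ 1.36562668 -0.03345084  0.50511069] [ 0.37  0.61  0.66  1.86 -1.2   1.71  1.  ]
1 tip z 0.103 [ 0.38  0.63  0.66  1.87 -1.2   1.7   1.02] 0.0
[[-0.3, 0.1, 0.8]]
[[-11.0, -3.0, 3.0]]
1
1 tip z 0.097 [ 0.38  0.64  0.65  1.87 -1.21  1.7   1.03] 0.0
[[-0.3, 0.1, 0.8]]
[[-17.0, -3.0, 5.0]]
1
scene J [[377.19180844 290.70126856]]
```

View pics/s12.png

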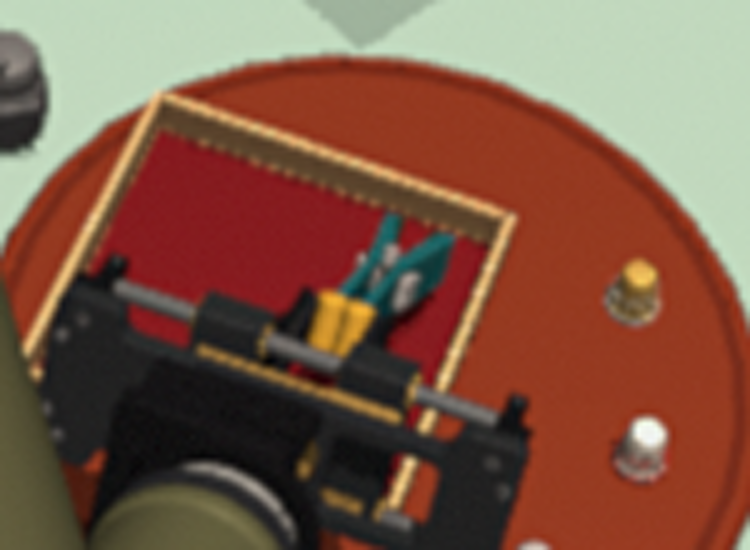

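Emit:
{"api": "send_rows", "payload": {"rotation": [[0,0,0],[0,0,0],[0,0,0],[0,0,0]], "slide": [[-4,0,2],[-8,0,4],[-11,0,6],[-11,0,6]], "fingers": [1,1,1,1]}}

```text
time: 12.0
position: [0.5129, -0.1955, 0.1024]
tool_rot: [-2.013, -1.17, -1.217]
ft_force: [-0.2, -0.0, -1.2]
grip_width: 0.261
```

```bash
python3 - <<'E'
from rows import *
s=get_state();print(s['position'],s['grip_width'],s['ft_force'],s['joint_positions'].round(2))
save('s13',cv2.resize(get_image('scene')[240:350,300:450],None,fx=5,fy=5,interpolation=cv2.INTER_CUBIC))
R=Ro.from_rotvec(s['tool_rot']).as_matrix();print(R.T@[0,0,-1])
E
```

```text
[ 0.51294896 -0.19551293  0.10242609] 0.261082799461697 [-0.22278714 -0.02846146 -1.24824723] [ 0.38  0.63  0.65  1.86 -1.21  1.7   1.02]
[-0.88290276 -0.00893577  0.46947084]
```

View pics/s13.png

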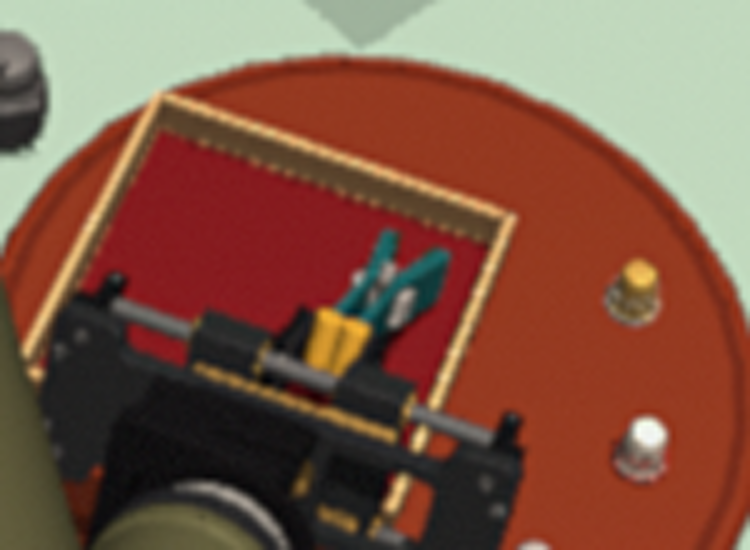

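Emit:
{"api": "send_rows", "payload": {"rotation": [[0,0,0],[0,0,0],[0,0,0]], "slide": [[-3,0,1.6],[-6,0,3.2],[-6,0,3.2]], "fingers": [1,1,1]}}

```text
time: 12.35
position: [0.513, -0.1958, 0.0959]
tool_rot: [-2.013, -1.169, -1.218]
ft_force: [0.2, -1.1, 0.2]
grip_width: 0.258
```

Emit:
{"api": "send_rows", "payload": {"rotation": [[0,0,0],[0,0,0],[0,0,0]], "slide": [[-3,0,1.6],[-5,0,2.7],[-5,0,2.7]], "fingers": [1,1,1]}}

```text
time: 12.65
position: [0.513, -0.1958, 0.09]
tool_rot: [-2.014, -1.17, -1.217]
ft_force: [0.3, 0.2, 0.6]
grip_width: 0.263
```

```bash
python3 - <<'E'
from rows import *
s=get_state();print(s['position'],s['grip_width'],s['ft_force'],s['joint_positions'].round(2))
save('s14',cv2.resize(get_image('scene')[240:350,300:450],None,fx=5,fy=5,interpolation=cv2.INTER_CUBIC))
save('w14',get_image('wrist'))
E
```

```text
[ 0.5129591  -0.19578899  0.09000003] 0.26305336776120436 [0.30450829 0.19118975 0.6175611 ] [ 0.38  0.66  0.65  1.86 -1.22  1.69  1.04]
```

View pics/s14.png

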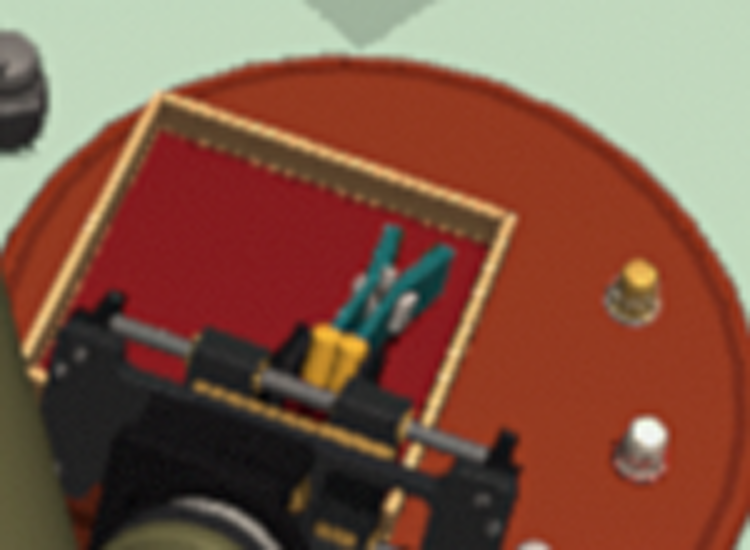

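View pics/w14.png

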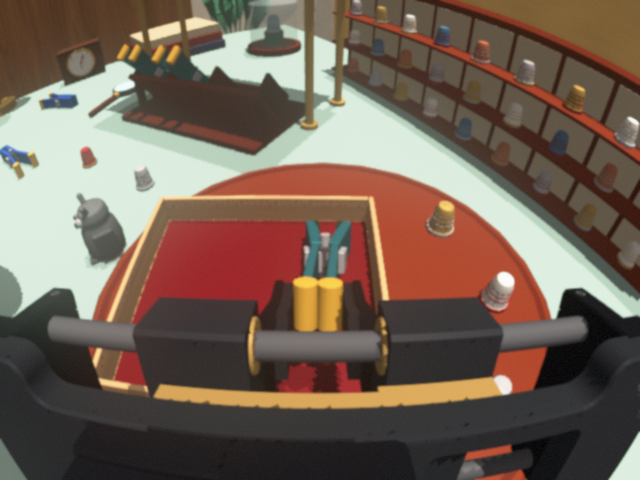

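Emit:
{"api": "send_rows", "payload": {"rotation": [[0,0,0],[0,0,0],[0,0,0]], "slide": [[-3,0,1.6],[-6,0,3.2],[-8,0,4.3]], "fingers": [1,1,1]}}

```text
time: 13.05
position: [0.513, -0.1957, 0.0807]
tool_rot: [-2.014, -1.17, -1.217]
ft_force: [-0.6, -0.9, 1.3]
grip_width: 0.26
```

```bash
python3 - <<'E'
from rows import *
s=get_state();print(s['position'],s['grip_width'],s['ft_force'],s['joint_positions'].round(2))
save('w15',get_image('wrist')[150:400,100:500])
E
```

```text
[ 0.51304245 -0.19569536  0.08074543] 0.26017700337477545 [-0.57569373 -0.89884301  1.2854729 ] [ 0.39  0.67  0.64  1.86 -1.22  1.69  1.06]
```

View pics/w15.png

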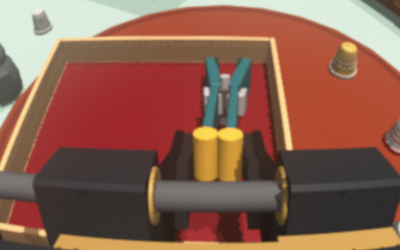

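Emit:
{"api": "send_rows", "payload": {"rotation": [[0,0,0],[0,0,0],[0,0,0],[0,0,0],[0,0,0],[0,0,0],[0,0,0]], "slide": [[0,0,0],[0,0,0],[0,0,0],[0,0,0],[0,0,0],[0,0,0],[0,0,0]], "fingers": [0.3,0.15,0.05,-0.05,-0.1,-0.12,-0.12]}}

```text
time: 13.8
position: [0.5132, -0.1958, 0.0813]
tool_rot: [-2.014, -1.17, -1.218]
ft_force: [0.7, -0.1, -0.2]
grip_width: 0.555
```

```bash
python3 - <<'E'
from rows import *
s=get_state();print(s['position'],s['grip_width'],s['ft_force'],s['joint_positions'].round(2))
save('w16',get_image('wrist')[150:400,100:500])
E
```

```text
[ 0.51319196 -0.19584865  0.08129851] 0.5549245826643865 [ 0.68565332 -0.0975588  -0.22062495] [ 0.39  0.67  0.64  1.86 -1.22  1.69  1.06]
```

View pics/w16.png

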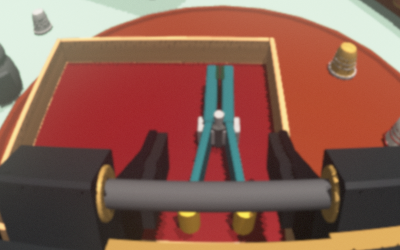

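```bash
python3 - <<'E'
from rows import *
def W(x,y,z,hd,l): return toolR(np.radians(hd),np.radians(l)),np.array([x,y,z])
s=get_state();R=Ro.from_rotvec(s['tool_rot']).as_matrix();g=s['position']-GO*R[:,2]
rows([(R,g+[0,0,.06]),W(.50,-.19,.23,-85,-42),W(.51,-.12,.245,-25,-10)],step=.045,ang=8.2,v=False)
q=s['joint_positions'];q=np.array([-0.43,-.236,.32,2.3,-.37,.54,2.3])
for l in(30,35):
  for u in (.05,.03,0,-.005):
    R,G,m=path(0,u,40,40-l);r=solve(R,G+GO*R[:,2],q);print(l,u,r[0].round(2),round(r[1],1),round(m*1e3-37.5,1))
E
```

```text
[[0.0, 0.0, 0.0], [0.0, -0.0, 0.0], [5.6, -3.8, -4.2], [11.2, -7.7, -8.5], [16.8, -11.5, -12.7], [22.4, -15.4, -17.0], [28.0, -19.2, -21.2], [31.5, -21.5, -27.5], [34.9, -23.7, -33.8], [38.3, -26.0, -40.1], [41.6, -28.2, -46.5], [44.9, -30.4, -52.9]]
[[26.0, 0.0, -14.0], [53.0, 1.0, -28.0], [67.0, -3.0, -34.0], [82.0, -7.0, -40.0], [96.0, -11.0, -46.0], [110.0, -15.0, -52.0], [125.0, -19.0, -58.0], [129.0, -22.0, -53.0], [133.0, -24.0, -48.0], [137.0, -27.0, -43.0], [141.0, -29.0, -38.0], [145.0, -32.0, -33.0]]
12
[[48.2, -32.5, -59.3], [51.4, -34.6, -65.7], [54.6, -36.7, -72.2], [57.7, -38.8, -78.7]]
[[149.0, -34.0, -28.0], [153.0, -37.0, -23.0], [157.0, -39.0, -18.0], [161.0, -42.0, -14.0]]
4
30 0.05 [-0.4  -0.25  0.07  2.29 -0.17  0.6   1.91] 0.0 22.1
30 0.03 [-0.43 -0.2   0.09  2.28 -0.17  0.55  1.91] 0.0 18.7
30 0 [-0.48 -0.12  0.12  2.27 -0.19  0.48  1.92] 0.0 13.5
30 -0.005 [-0.49 -0.11  0.13  2.27 -0.19  0.47  1.93] 0.0 12.6
35 0.05 [-0.39 -0.29  0.07  2.36 -0.25  0.49  2.  ] 0.0 24.6
35 0.03 [-0.42 -0.24  0.09  2.35 -0.26  0.44  2.01] 0.0 22.9
35 0 [-0.47 -0.16  0.13  2.34 -0.3   0.37  2.04] 0.0 20.3
35 -0.005 [-0.48 -0.14  0.14  2.34 -0.31  0.36  2.05] 0.0 19.8
```

Emit:
{"api": "send_rows", "payload": {"rotation": [[0,0,0],[0,0,0],[5.6,-3.8,-4.2],[11,-7.7,-8.5],[17,-11.5,-12.7],[22.5,-15.4,-17],[28,-19,-21],[31.5,-21.5,-27.5],[35,-24,-34],[38,-26,-40],[41.6,-28,-46.5],[45,-30,-53]], "slide": [[26,0,-14],[53,0,-28],[67,-3,-34],[82,-7,-40],[96,-11,-46],[110,-15,-52],[125,-19,-58],[129,-22,-53],[133,-24,-48],[137,-27,-43],[141,-29,-38],[145,-32,-33]], "fingers": [-0.12,-0.12,-0.12,-0.2,-0.3,-0.5,-0.5,-0.5,-0.5,-0.5,-0.5,-0.5]}}

```text
time: 15.05
position: [0.504, -0.1451, 0.2245]
tool_rot: [-1.175, -2.51, -0.354]
ft_force: [0.9, 0.5, -0.2]
grip_width: 0.752
```

```bash
python3 - <<'E'
from rows import *
def W(x,y,z,hd,l): return toolR(np.radians(hd),np.radians(l)),np.array([x,y,z])
s=get_state();print(s['position'],s['ft_force'],s['joint_positions'].round(2))
rows([W(.51,-.12,.245,-25,-10),W(.525,-.06,.24,32,12)],step=.045,ang=8.2,v=False)
save('s17',cv2.resize(get_image('scene')[240:350,300:450],None,fx=5,fy=5,interpolation=cv2.INTER_CUBIC))
E
```

```text
[ 0.50397362 -0.14513346  0.2244732 ] [ 0.87773704  0.50837332 -0.16961987] [-0.05  0.36  0.6   1.51 -0.41  1.71  1.27]
[[3.0, -3.2, -5.9], [5.9, -6.5, -11.9], [8.9, -9.7, -17.8], [11.9, -13.0, -23.7], [12.1, -14.7, -31.1], [12.3, -16.5, -38.5], [12.4, -18.2, -46.0], [12.5, -19.9, -53.4], [12.6, -21.5, -60.8], [12.6, -23.2, -68.3], [12.6, -24.8, -75.7], [12.6, -26.4, -83.1]]
[[5.0, 5.0, 1.0], [9.0, 10.0, 2.0], [14.0, 15.0, 3.0], [18.0, 20.0, 4.0], [22.0, 26.0, 7.0], [25.0, 33.0, 10.0], [29.0, 40.0, 12.0], [32.0, 46.0, 15.0], [35.0, 53.0, 18.0], [39.0, 60.0, 21.0], [42.0, 66.0, 24.0], [46.0, 73.0, 26.0]]
12
```

View pics/s17.png

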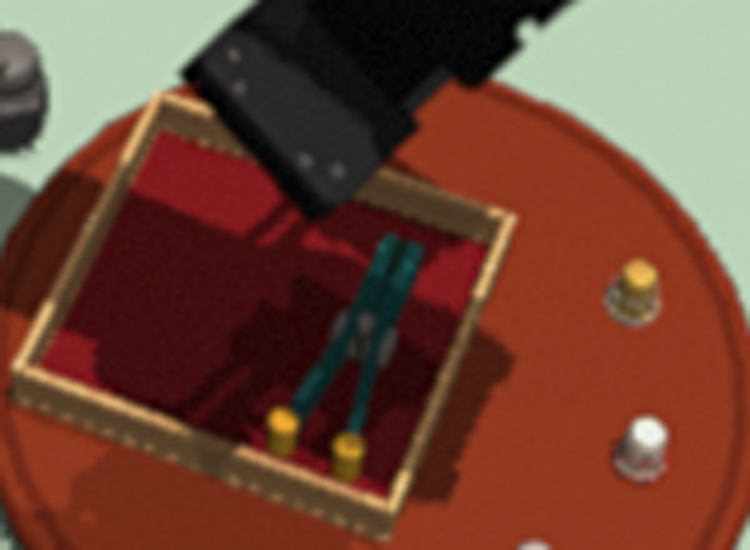

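Emit:
{"api": "send_rows", "payload": {"rotation": [[3,-3,-6],[6,-6.5,-12],[9,-9.7,-18],[12,-13,-24],[12,-14.7,-31],[12,-16.5,-38.5],[12.4,-18,-46],[12.5,-20,-53.5],[12.6,-21.5,-61],[12.6,-23,-68.5],[12.6,-25,-76],[12.6,-26.4,-83]], "slide": [[5,5,1],[9,10,2],[14,15,3],[18,20,4],[22,26,7],[25,33,10],[29,40,12],[32,46,15],[35,53,18],[39,60,21],[42,66,24],[46,73,26]], "fingers": [-0.5,-0.5,-0.5,-0.5,-0.5,-0.5,-0.5,-0.5,-0.5,-0.5,-0.5,-0.5]}}

```text
time: 16.3
position: [0.5272, -0.0589, 0.2249]
tool_rot: [-0.801, 2.828, 0.09]
ft_force: [0.2, 0.3, -1.1]
grip_width: 0.754
```

```bash
python3 - <<'E'
from rows import *
s=get_state();print(s['position'],s['ft_force'],s['joint_positions'].round(2))
rows([st(-1,-.12,-.09,.2,18)[:2],st(-1,-.117,0,.185,30)[:2],path(0,.045,40,7)[:2]],step=.04,ang=8.2,v=True)
E
```

```text
[ 0.52716956 -0.05885197  0.22486401] [ 0.20202931  0.31535231 -1.07404914] [-0.29 -0.08  0.43  1.88 -0.11  1.18  2.3 ]
1 tip z 0.212 [-0.31 -0.07  0.41  1.91 -0.14  1.11  2.27] 0.0
2 tip z 0.198 [-0.33 -0.06  0.38  1.93 -0.16  1.04  2.25] 0.0
3 tip z 0.185 [-0.35 -0.04  0.36  1.95 -0.18  0.97  2.22] 0.0
4 tip z 0.181 [-0.37 -0.12  0.33  2.04 -0.2   0.88  2.2 ] 0.0
5 tip z 0.176 [-0.38 -0.18  0.3   2.13 -0.21  0.79  2.18] 0.0
6 tip z 0.172 [-0.4  -0.25  0.27  2.22 -0.23  0.7   2.15] 0.0
7 tip z 0.161 [-0.41 -0.26  0.22  2.26 -0.22  0.64  2.09] 0.0
8 tip z 0.15 [-0.42 -0.27  0.16  2.3  -0.21  0.58  2.02] 0.0
9 tip z 0.139 [-0.43 -0.27  0.1   2.33 -0.2   0.52  1.95] 0.0
[[0.0, -2.0, -0.1], [0.1, -4.0, -0.2], [0.1, -6.0, -0.4], [0.1, -10.0, -0.4], [0.1, -14.0, -0.4], [0.1, -18.0, -0.4], [0.1, -19.0, -0.4], [0.1, -20.0, -0.4], [0.1, -21.0, -0.4]]
[[-24.0, 17.0, 19.0], [-47.0, 34.0, 37.0], [-71.0, 52.0, 56.0], [-72.0, 82.0, 61.0], [-73.0, 112.0, 66.0], [-74.0, 142.0, 71.0], [-77.0, 170.0, 82.0], [-80.0, 198.0, 94.0], [-84.0, 226.0, 106.0]]
9
```

```bash
python3 - <<'E'
from rows import *
print(st(0,-.112,0,.172,30)[2:])
rows([st(-1,-.12,-.09,.2,18)[:2],st(-1,-.117,0,.185,30)[:2],st(0,-.112,0,.172,30)[:2]],step=.04,ang=8.2,v=True)
E
```

```text
(np.float64(22.0), np.float64(68.2), np.float64(-6.3))
1 tip z 0.212 [-0.31 -0.07  0.41  1.91 -0.14  1.11  2.27] 0.0
2 tip z 0.198 [-0.33 -0.06  0.38  1.93 -0.16  1.04  2.25] 0.0
3 tip z 0.185 [-0.35 -0.04  0.36  1.95 -0.18  0.97  2.22] 0.0
4 tip z 0.181 [-0.37 -0.12  0.33  2.04 -0.2   0.88  2.2 ] 0.0
5 tip z 0.176 [-0.38 -0.18  0.3   2.13 -0.21  0.79  2.18] 0.0
6 tip z 0.172 [-0.4  -0.25  0.27  2.22 -0.23  0.7   2.15] 0.0
7 tip z 0.167 [-0.4  -0.27  0.21  2.25 -0.2   0.68  2.07] 0.0
8 tip z 0.163 [-0.41 -0.28  0.14  2.27 -0.18  0.66  1.98] 0.0
9 tip z 0.159 [-0.41 -0.29  0.08  2.29 -0.15  0.64  1.9 ] 0.0
[[0.0, -2.0, -0.1], [0.1, -4.0, -0.2], [0.1, -6.0, -0.4], [0.1, -10.0, -0.4], [0.1, -14.0, -0.4], [0.1, -18.0, -0.4], [0.1, -18.0, -0.4], [0.1, -18.0, -0.4], [0.1, -18.0, -0.4]]
[[-24.0, 17.0, 19.0], [-47.0, 34.0, 37.0], [-71.0, 52.0, 56.0], [-72.0, 82.0, 61.0], [-73.0, 112.0, 66.0], [-74.0, 142.0, 71.0], [-74.0, 170.0, 75.0], [-75.0, 198.0, 80.0], [-75.0, 226.0, 85.0]]
9
```

Emit:
{"api": "send_rows", "payload": {"rotation": [[0,-2,0],[0,-4,0],[0,-6,-0.4],[0,-10,-0.4],[0,-14,-0.4],[0,-18,-0.4],[0,-18,-0.4],[0,-18,-0.4],[0,-18,-0.4],[0,-18,-0.4]], "slide": [[-24,17,19],[-47,34,37],[-71,52,56],[-72,82,61],[-73,112,66],[-74,142,71],[-74,170,75],[-75,198,80],[-75,226,85],[-75,226,85]], "fingers": [-0.5,-0.5,-0.5,-0.5,-0.5,-0.5,-0.5,-0.5,-0.5,-0.5]}}

```text
time: 17.3
position: [0.4844, 0.1837, 0.1567]
tool_rot: [-0.728, 2.533, 0.196]
ft_force: [0.1, -0.3, 0.3]
grip_width: 0.749
```

```bash
python3 - <<'E'
from rows import *
s=get_state();R=Ro.from_rotvec(s['tool_rot']).as_matrix();p=s['position'];print(p,s['ft_force'],s['joint_positions'].round(2))
c=camera_model('wrist');im=get_image('wrist');save('w18',im)
Rm=cv2.Rodrigues(c['rvec'])[0];K=c['intrinsics'];C=-Rm.T@c['tvec']
hsv=cv2.cvtColor(im,cv2.COLOR_RGB2HSV);m=cv2.inRange(hsv,(15,120,120),(32,255,255))
n,l,stt,ce=cv2.connectedComponentsWithStats(m)
for i in range(1,n):
  if stt[i,4]>250:
    uv=ce[i];v=(uv-K[:2,2])/K[0,0];th=np.linalg.norm(v);d=Rm.T@np.r_[np.sin(th)*v/th,np.cos(th)]
    o=np.array([SX,SY,0])-.071*ex;t=((o-C)@ex)/(d@ex);P=C+t*d;q=P-[SX,SY,0];print(uv.round(1),'stand y',(q@ey*1000).round(1),'z',P[2].round(4))
rows([path(0,0,40,7)[:2]],step=.02,v=False)
E
```

```text
[0.48435974 0.18367995 0.15672879] [ 0.08375855 -0.28269454  0.33280366] [-0.39 -0.29  0.05  2.29 -0.17  0.64  1.9 ]
[287.7 274.8] stand y -15.0 z 0.119
[334.4 274.8] stand y 15.0 z 0.119
[415.5 274.2] stand y 68.5 z 0.1193
[457.2 273.3] stand y 98.3 z 0.1194
[281.2 385.3] stand y -15.4 z 0.1939
[  8.1 466.2] stand y -177.8 z 0.2695
[[0.0, -0.8, -0.0], [0.0, -1.6, -0.0], [0.0, -2.3, -0.0], [0.0, -3.1, -0.1]]
[[-2.0, -0.0, 17.0], [-5.0, -0.0, 33.0], [-7.0, -1.0, 50.0], [-10.0, -1.0, 66.0]]
4
```

View pics/w18.png

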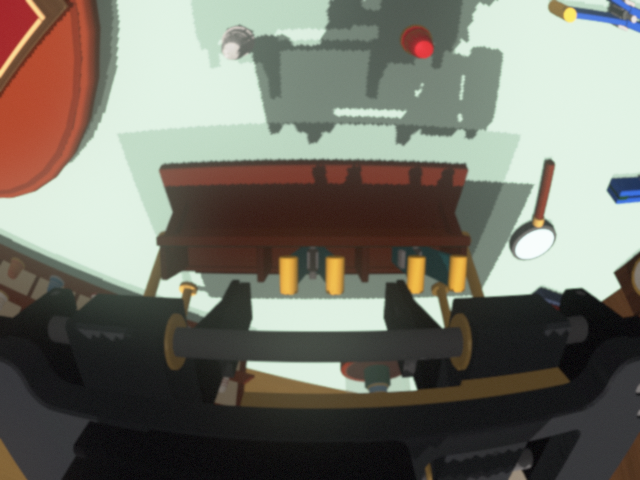

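Emit:
{"api": "send_rows", "payload": {"rotation": [[0,-0.8,0],[0,-1.6,0],[0,-2.3,0],[0,-3,0],[0,-3,0],[0,-3,0],[0,-3,0],[0,-3,0],[0,-3,0],[0,-3,0],[0,-3,0]], "slide": [[-2,0,17],[-5,0,33],[-7,0,50],[-10,0,66],[-10,0,66],[-10,0,66],[-10,0,66],[-10,0,66],[-10,0,66],[-10,0,66],[-10,0,66]], "fingers": [-0.5,-0.5,-0.5,-0.5,0.0,0.0,0.0,0.3,1,1,1], "force": 8}}

```text
time: 18.45
position: [0.523, 0.2037, 0.107]
tool_rot: [-0.71, 2.479, 0.21]
ft_force: [-3.6, -2.7, 5.3]
grip_width: 0.261
```

```bash
python3 - <<'E'
from plan import *
s=get_state();print(s['position'],s['grip_width'],s['ft_force'],s['joint_positions'].round(2))
im=get_image('wrist');save('w19',cv2.resize(im[180:360,200:440],None,fx=3.2,fy=3.2,interpolation=cv2.INTER_CUBIC))
print(get_state()['grip_width'])
E
```

```text
[0.52295109 0.20369011 0.10697633] 0.26113148857904755 [-3.55552645 -2.71178152  5.31841907] [-0.43 -0.14  0.09  2.31 -0.26  0.42  1.99]
0.26402237108747745
```

View pics/w19.png

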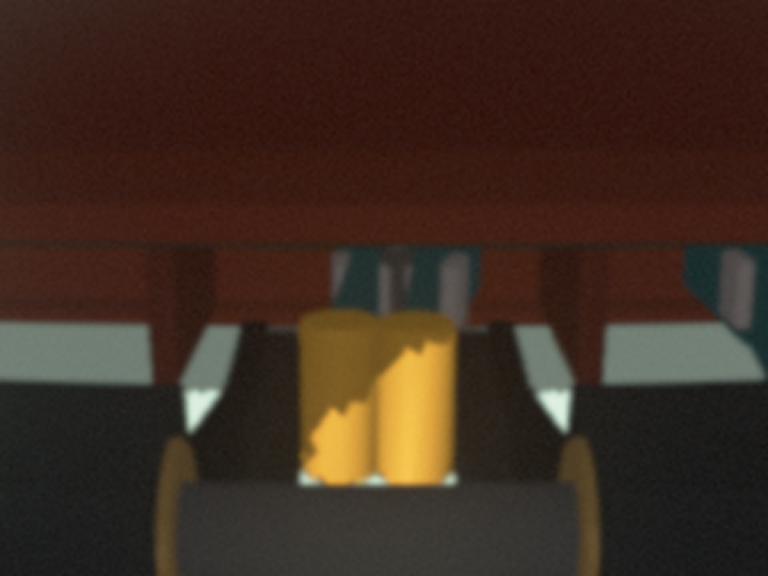

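```bash
python3 - <<'E'
from rows import *
w=[(0,-.1105,0,.186,28),(0,-.116,-.05,.194,24),(-1,-.12,-.03,.2,20),(-1,-.12,-.1,.2,17)]
for a in w: print(st(*a)[2:])
rows([path(0,.012,40,7)[:2],path(0,.055,40,7)[:2]]+[st(*a)[:2] for a in w],step=.025,ang=6,v=True)
E
```

```text
(np.float64(13.6), np.float64(78.3), np.float64(0.0))
(np.float64(15.0), np.float64(89.2), np.float64(-6.6))
(np.float64(16.7), np.float64(98.1), np.float64(-13.3))
(np.float64(17.0), np.float64(99.7), np.float64(-18.8))
1 tip z 0.114 [-0.43 -0.18  0.09  2.32 -0.25  0.44  1.98] 0.0
2 tip z 0.131 [-0.41 -0.23  0.08  2.33 -0.22  0.49  1.97] 0.0
3 tip z 0.147 [-0.4  -0.29  0.07  2.33 -0.21  0.55  1.95] 0.0
4 tip z 0.16 [-0.38 -0.29  0.05  2.28 -0.17  0.63  1.91] 0.0
5 tip z 0.172 [-0.37 -0.28  0.04  2.24 -0.14  0.71  1.88] 0.0
6 tip z 0.175 [-0.37 -0.26  0.07  2.21 -0.15  0.75  1.92] 0.0
7 tip z 0.177 [-0.36 -0.24  0.09  2.18 -0.15  0.78  1.95] 0.0
8 tip z 0.18 [-0.35 -0.22  0.12  2.15 -0.15  0.82  1.98] 0.0
9 tip z 0.182 [-0.33 -0.19  0.15  2.12 -0.15  0.85  2.03] 0.0
10 tip z 0.184 [-0.32 -0.16  0.18  2.08 -0.16  0.89  2.07] 0.0
11 tip z 0.185 [-0.31 -0.13  0.2   2.04 -0.16  0.92  2.11] 0.0
12 tip z 0.185 [-0.29 -0.09  0.23  2.   -0.17  0.94  2.15] 0.0
13 tip z 0.185 [-0.27 -0.06  0.26  1.96 -0.18  0.97  2.2 ] 0.0
14 tip z 0.185 [-0.25 -0.02  0.28  1.92 -0.19  0.99  2.24] 0.0
[[-0.1, 0.0, -0.0], [-0.1, 0.0, -0.0], [-0.1, 0.0, -0.0], [-0.1, 2.5, -0.0], [-0.0, 5.0, -0.0], [-0.0, 6.4, -0.0], [-0.0, 7.7, -0.0], [-0.0, 9.0, -0.0], [-0.0, 10.4, -0.1], [-0.0, 11.7, -0.1], [-0.0, 13.0, -0.1], [-0.0, 14.0, -0.1]]
[[4.0, 0.0, -11.0], [6.0, 0.0, -32.0], [9.0, 0.0, -54.0], [4.0, 0.0, -66.0], [-0.0, 0.0, -78.0], [-0.0, -16.0, -81.0], [0.0, -33.0, -84.0], [1.0, -50.0, -87.0], [1.0, -71.0, -90.0], [2.0, -92.0, -92.0], [2.0, -114.0, -95.0], [2.0, -137.0, -95.0]]
12
[[-0.0, 15.0, -0.1], [-0.0, 16.0, -0.1]]
[[2.0, -160.0, -95.0], [3.0, -184.0, -95.0]]
2
```

Emit:
{"api": "send_rows", "payload": {"rotation": [[0,0,0],[0,0,0],[0,0,0],[0,0,0],[0,2.5,0],[0,5,0]], "slide": [[0.5,0,-5],[1,0,-14],[3,0,-34],[6,0,-54],[2,0,-66],[-2,0,-78]], "fingers": [1,1,1,1,1,1]}}

```text
time: 19.1
position: [0.4866, 0.1813, 0.1731]
tool_rot: [-0.734, 2.566, 0.181]
ft_force: [-0.1, 1.0, -1.2]
grip_width: 0.261
```

```bash
python3 - <<'E'
from rows import *
s=get_state();print(s['position'],s['grip_width'],s['ft_force'],s['joint_positions'].round(2))
im=get_image('wrist');save('w20',im)
def W(x,y,z,hd,l): return toolR(np.radians(hd),np.radians(l)),np.array([x,y,z])
w=[(0,-.116,-.05,.194,24),(-1,-.12,-.03,.2,20),(-1,-.12,-.1,.2,17)]
rows([st(*a)[:2] for a in w]+[W(.525,-.06,.24,32,12)],step=.03,ang=6,v=False)
E
```

```text
[0.48660795 0.1812573  0.1731474 ] 0.2609755581811807 [-0.08968811  1.0413065  -1.18874703] [-0.37 -0.28  0.03  2.23 -0.14  0.72  1.88]
[[-0.1, 2.1, -0.0], [-0.1, 4.1, -0.0], [-0.1, 5.4, -0.0], [-0.1, 6.8, -0.0], [-0.1, 8.1, -0.0], [-0.1, 9.1, -0.0], [-0.1, 10.1, -0.0], [-0.1, 11.1, -0.0], [-0.1, 12.4, -0.0], [-0.1, 13.6, -0.0], [-0.1, 14.9, -0.0], [-0.1, 16.1, -0.0]]
[[3.0, -25.0, -3.0], [6.0, -49.0, -6.0], [7.0, -71.0, -9.0], [8.0, -92.0, -11.0], [8.0, -114.0, -14.0], [8.0, -137.0, -14.0], [9.0, -160.0, -14.0], [9.0, -184.0, -14.0], [22.0, -194.0, -32.0], [35.0, -204.0, -50.0], [48.0, -214.0, -68.0], [61.0, -225.0, -86.0]]
12
```

View pics/w20.png

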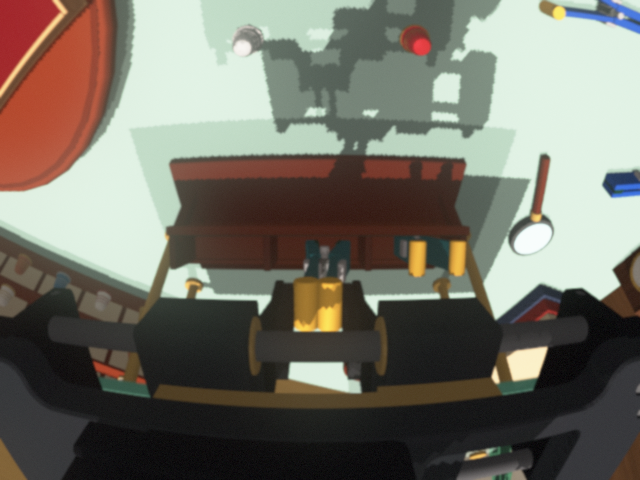

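Emit:
{"api": "send_rows", "payload": {"rotation": [[0,2,0],[0,4,0],[0,5.5,0],[0,7,0],[0,8,0],[0,9,0],[0,10,0],[0,11,0],[0,12.5,0],[0,13.5,0],[0,15,0],[0,16,0]], "slide": [[3,-25,-4],[6,-49,-8],[7,-71,-10],[8,-92,-12],[8,-114,-14],[8,-137,-14],[9,-160,-14],[9,-184,-14],[22,-194,-32],[35,-204,-50],[48,-214,-68],[61,-225,-86]], "fingers": [1,1,1,1,1,1,1,1,1,1,1,1]}}

```text
time: 20.35
position: [0.526, -0.0591, 0.2198]
tool_rot: [-0.81, 2.827, 0.085]
ft_force: [-0.2, 0.5, -0.6]
grip_width: 0.256
```

```bash
python3 - <<'E'
from rows import *
s=get_state();print(s['position'],s['grip_width'],s['ft_force'],s['joint_positions'].round(2))
def W(x,y,z,hd,l): return toolR(np.radians(hd),np.radians(l)),np.array([x,y,z])
rows([W(.50,-.12,.245,-25,-10),W(.46,-.18,.23,-85,-42)],step=.045,ang=8.2,v=False)
a=get_image('top');save('t21',cv2.resize(a[90:290,130:400],None,fx=2.8,fy=2.8,interpolation=cv2.INTER_CUBIC))
E
```

```text
[ 0.52602622 -0.05909655  0.21976291] 0.255823273686945 [-0.21929195  0.52848011 -0.57753811] [-0.2  -0.08  0.34  1.89 -0.12  1.17  2.31]
[[0.1, 2.5, 7.2], [0.2, 5.0, 14.3], [0.4, 7.5, 21.5], [0.5, 10.0, 28.6], [0.6, 12.5, 35.8], [0.7, 15.0, 43.0], [0.9, 17.5, 50.1], [1.0, 20.0, 57.3], [-2.3, 21.6, 63.9], [-5.6, 23.2, 70.5], [-9.0, 24.7, 77.1], [-12.5, 26.2, 83.6]]
[[7.0, -4.0, -3.0], [13.0, -9.0, -5.0], [20.0, -13.0, -8.0], [26.0, -18.0, -11.0], [33.0, -22.0, -13.0], [39.0, -27.0, -16.0], [46.0, -31.0, -19.0], [53.0, -36.0, -21.0], [59.0, -38.0, -21.0], [66.0, -41.0, -22.0], [73.0, -43.0, -22.0], [79.0, -46.0, -22.0]]
12
[[-16.0, 27.7, 90.1], [-19.7, 29.2, 96.6], [-23.4, 30.6, 103.0], [-27.2, 31.9, 109.4], [-31.1, 33.3, 115.8]]
[[86.0, -48.0, -22.0], [93.0, -51.0, -22.0], [100.0, -53.0, -22.0], [106.0, -56.0, -22.0], [113.0, -58.0, -23.0]]
5
```

View pics/t21.png

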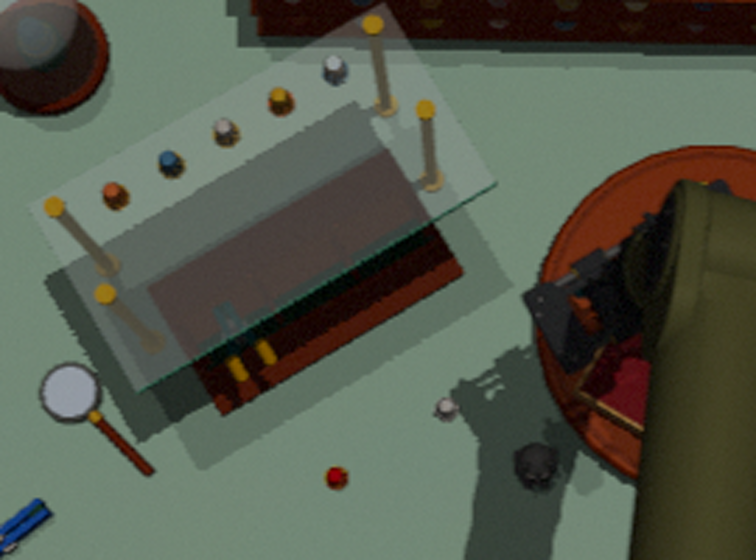

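Emit:
{"api": "send_rows", "payload": {"rotation": [[0,2.5,7],[0,5,14],[0,7.5,21.5],[0.5,10,28.5],[0.6,12.5,36],[0.7,15,43],[1,17.5,50],[1,20,57],[-2,21.5,64],[-5.5,23,70.5],[-9,24.7,77],[-12.5,26,83.5]], "slide": [[7,-4,-3],[13,-9,-5],[20,-13,-8],[26,-18,-11],[33,-22,-13],[39,-27,-16],[46,-31,-19],[53,-36,-21],[59,-38,-21],[66,-41,-22],[73,-43,-22],[79,-46,-22]], "fingers": [1,1,1,1,1,1,1,1,1,1,1,1]}}

```text
time: 21.6
position: [0.482, -0.1409, 0.2245]
tool_rot: [-1.191, -2.507, -0.357]
ft_force: [-0.9, 0.3, 0.2]
grip_width: 0.262
```

```bash
python3 - <<'E'
from rows import *
s=get_state();print(s['position'],s['grip_width'],s['ft_force'],s['joint_positions'].round(2))
def W(x,y,z,hd,l): return toolR(np.radians(hd),np.radians(l)),np.array([x,y,z])
R1,G1,J=place2(-.042,-62,-120.4,lift=.04);print(G1,J)
rows([W(.46,-.18,.23,-85,-42),(R1,G1)],step=.045,ang=8.2,v=True)
E
```

```text
[ 0.48203974 -0.14092964  0.22453138] 0.2621991763581434 [-0.87724405  0.34975064  0.20755393] [ 0.01  0.29  0.51  1.57 -0.36  1.68  1.23]
[ 0.43143267 -0.16653165  0.14461966] [ 0.47811619 -0.08696152  0.08470936]
1 tip z 0.223 [ 0.05  0.32  0.53  1.57 -0.42  1.72  1.19] 0.0
2 tip z 0.222 [ 0.09  0.34  0.55  1.57 -0.49  1.75  1.14] 0.0
3 tip z 0.221 [ 0.13  0.37  0.57  1.58 -0.54  1.77  1.08] 0.0
4 tip z 0.22 [ 0.16  0.38  0.59  1.59 -0.6   1.8   1.03] 0.0
5 tip z 0.218 [ 0.2   0.4   0.61  1.61 -0.66  1.82  0.97] 0.0
6 tip z 0.202 [ 0.24  0.4   0.63  1.69 -0.74  1.78  0.97] 0.0
7 tip z 0.186 [ 0.27  0.4   0.64  1.78 -0.82  1.74  0.97] 0.0
8 tip z 0.17 [ 0.31  0.4   0.65  1.87 -0.91  1.71  0.98] 0.0
9 tip z 0.154 [ 0.35  0.41  0.66  1.96 -0.99  1.69  1.  ] 0.0
10 tip z 0.137 [ 0.39  0.43  0.67  2.04 -1.08  1.67  1.02] 0.0
[[-2.9, 3.2, 6.1], [-5.8, 6.4, 12.1], [-8.7, 9.7, 18.2], [-11.6, 12.9, 24.3], [-14.5, 16.1, 30.3], [-20.4, 19.0, 35.0], [-26.4, 21.9, 39.7], [-32.4, 24.8, 44.4], [-38.4, 27.7, 49.0], [-44.5, 30.5, 53.6]]
[[-2.0, -7.0, -0.0], [-4.0, -14.0, -0.0], [-5.0, -22.0, -0.0], [-7.0, -29.0, -0.0], [-9.0, -36.0, -0.0], [-11.0, -39.0, 16.0], [-13.0, -42.0, 33.0], [-15.0, -44.0, 50.0], [-17.0, -47.0, 66.0], [-19.0, -50.0, 83.0]]
10
```

Emit:
{"api": "send_rows", "payload": {"rotation": [[-3,3,6],[-6,6.5,12],[-9,9.7,18],[-11.6,13,24.3],[-14.5,16,30.3],[-20.4,19,35],[-26.4,22,39.7],[-32.4,25,44.4],[-38.4,27.7,49],[-44.5,30.5,53.6],[-44.5,30.5,53.6]], "slide": [[-2,-7,0],[-4,-14,0],[-5,-22,0],[-7,-29,0],[-9,-36,0],[-11,-39,16],[-13,-42,33],[-15,-44,50],[-17,-47,66],[-19,-50,83],[-19,-50,83]], "fingers": [1,1,1,1,1,1,1,1,1,1,1]}}

```text
time: 22.7
position: [0.4335, -0.1536, 0.1338]
tool_rot: [-2.022, -1.145, -1.207]
ft_force: [-0.5, 0.4, -1.2]
grip_width: 0.255
```

```bash
python3 - <<'E'
from rows import *
s=get_state();R=Ro.from_rotvec(s['tool_rot']).as_matrix();print(s['position'],s['grip_width'],s['ft_force'],s['joint_positions'].round(2),R.T@[0,0,-1])
d=s['position']-TC;print('tray xy TCP',d@tx,d@ty)
save('w22',get_image('wrist'))
E
```

```text
[ 0.43347392 -0.15362087  0.13384746] 0.25512728064247453 [-0.47597359  0.42166641 -1.22053845] [ 0.4   0.43  0.67  2.05 -1.07  1.66  1.03] [-0.88266444  0.00948247  0.46990805]
tray xy TCP -0.04677268699874094 -0.033958214189307494
```

View pics/w22.png

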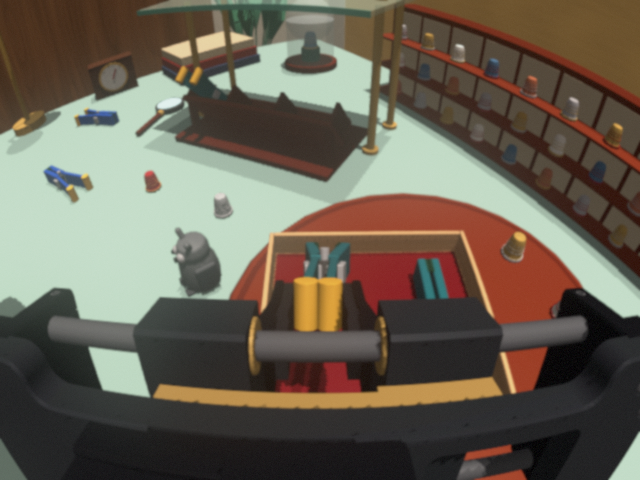

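Emit:
{"api": "send_rows", "payload": {"rotation": [[0,0,0],[0,0,0],[0,0,0],[0,0,0],[0,0,0],[0,0,0],[0,0,0],[0,0,0],[0,0,0],[0,0,0]], "slide": [[-6,2,3],[-14,4,7],[-22,4,11.5],[-28,4,15],[-32,4,17],[-35,4,18.5],[-38,4,20],[-41,4,22],[-44,4,23.5],[-46,4,24.5]], "fingers": [1,1,1,1,1,1,1,1,1,1]}}

```text
time: 23.75
position: [0.4414, -0.1572, 0.0856]
tool_rot: [-2.017, -1.162, -1.211]
ft_force: [0.2, 0.1, 1.8]
grip_width: 0.258
```

```bash
python3 - <<'E'
from rows import *
s=get_state();print(s['position'],s['grip_width'],s['ft_force'])
save('w23',get_image('wrist')[150:400,100:500])
save('s23',cv2.resize(get_image('scene')[240:350,290:440],None,fx=5,fy=5,interpolation=cv2.INTER_CUBIC))
E
```

```text
[ 0.4413885  -0.15716825  0.08558753] 0.2576399044383053 [0.16839956 0.13303433 1.81742376]
```

View pics/w23.png

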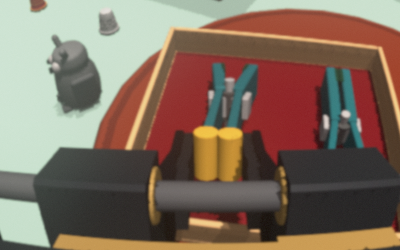

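View pics/s23.png

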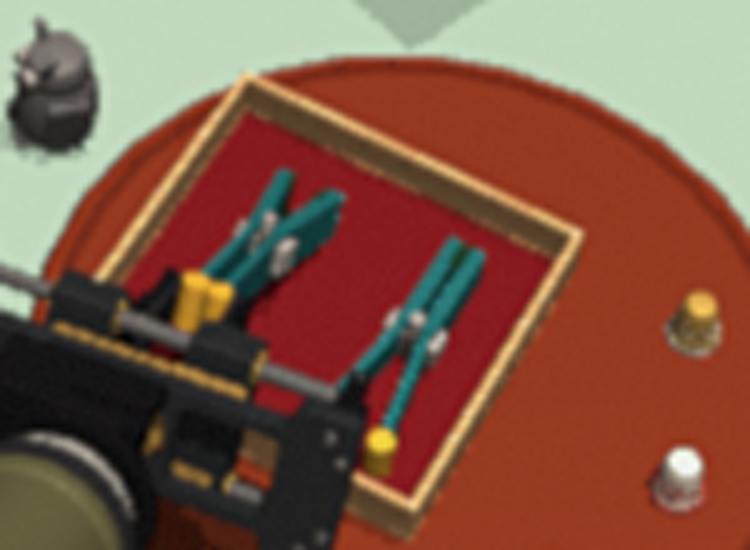

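Emit:
{"api": "send_rows", "payload": {"rotation": [[0,0,0],[0,0,0],[0,0,0],[0,0,0],[0,0,0],[0,0,0],[0,0,0],[0,0,0]], "slide": [[-2,0,1],[-3,0,1.6],[-3,0,1.6],[-3,0,1.6],[-3,0,1.6],[-3,0,1.6],[-3,0,1.6],[-3,0,1.6]], "fingers": [0.45,0.3,0.15,0.05,-0.05,-0.1,-0.12,-0.12]}}

```text
time: 24.65
position: [0.4414, -0.1572, 0.0825]
tool_rot: [-2.017, -1.162, -1.211]
ft_force: [-0.2, 0.1, -0.7]
grip_width: 0.558
```

```bash
python3 - <<'E'
from rows import *
s=get_state();R=Ro.from_rotvec(s['tool_rot']).as_matrix();print(s['position'],s['grip_width'],s['ft_force'])
save('w24',get_image('wrist')[150:400,100:500])
g=s['position']-GO*R[:,2]
def W(x,y,z,hd,l): return toolR(np.radians(hd),np.radians(l)),np.array([x,y,z])
rows([(R,g+[0,0,.07]),W(.46,-.18,.25,-85,-42),W(.50,-.12,.26,-25,-10)],step=.04,ang=8.2,v=False)
E
```

```text
[ 0.44142812 -0.15722929  0.08248387] 0.5578071867576264 [-0.2459895   0.06180313 -0.67449651]
[[0.0, 0.0, 0.0], [0.0, 0.0, 0.0], [5.6, -3.8, -4.3], [11.2, -7.7, -8.7], [16.7, -11.5, -13.0], [22.3, -15.4, -17.4], [27.9, -19.3, -21.7], [31.3, -21.5, -28.0], [34.7, -23.8, -34.3], [38.1, -26.1, -40.6], [41.4, -28.3, -46.9], [44.7, -30.5, -53.3]]
[[31.0, 0.0, -16.0], [62.0, 0.0, -33.0], [77.0, 4.0, -41.0], [92.0, 9.0, -50.0], [107.0, 13.0, -58.0], [122.0, 17.0, -67.0], [137.0, 22.0, -75.0], [141.0, 23.0, -69.0], [145.0, 23.0, -63.0], [148.0, 24.0, -57.0], [152.0, 25.0, -52.0], [156.0, 26.0, -46.0]]
12
[[48.0, -32.7, -59.7], [51.2, -34.8, -66.2], [54.4, -36.9, -72.6], [57.5, -39.0, -79.1]]
[[160.0, 27.0, -40.0], [164.0, 28.0, -34.0], [168.0, 29.0, -28.0], [172.0, 29.0, -22.0]]
4
```

View pics/w24.png

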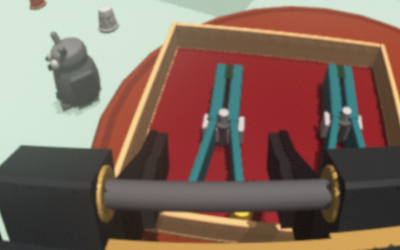

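Emit:
{"api": "send_rows", "payload": {"rotation": [[0,0,0],[0,0,0],[0,0,0],[5.6,-3.8,-4.3],[11,-7.7,-8.7],[16.7,-11.5,-13],[22,-15.4,-17.4],[28,-19,-21.7],[31,-21.5,-28],[35,-24,-34]], "slide": [[12,0,-6],[31,0,-16],[62,0,-33],[77,4,-41],[92,9,-50],[107,13,-58],[122,17,-67],[137,22,-75],[141,23,-69],[145,23,-63]], "fingers": [-0.12,-0.12,-0.12,-0.12,-0.12,-0.12,-0.12,-0.12,-0.12,-0.12]}}

```text
time: 25.7
position: [0.4678, -0.1583, 0.2417]
tool_rot: [-1.519, -2.138, -0.532]
ft_force: [-0.0, -0.1, -1.1]
grip_width: 0.562
```

```bash
python3 - <<'E'
from rows import *
s=get_state();R=Ro.from_rotvec(s['tool_rot']).as_matrix();print(s['position'],s['grip_width'],s['ft_force'])
save('s25',get_image('scene'))
a=get_image('top');save('t25',a)
b=cv2.imread('pics/s25.png');cv2.imwrite('pics/s25c.png',cv2.resize(b[230:380,280:480],None,fx=4,fy=4,interpolation=cv2.INTER_CUBIC))
b=cv2.imread('pics/t25.png');cv2.imwrite('pics/t25c.png',cv2.resize(b[90:290,130:460],None,fx=2.4,fy=2.4,interpolation=cv2.INTER_CUBIC))
E
```

```text
[ 0.46781697 -0.15825831  0.24168422] 0.5623243494633624 [-0.01929052 -0.05143353 -1.10019204]
```

View pics/s25c.png

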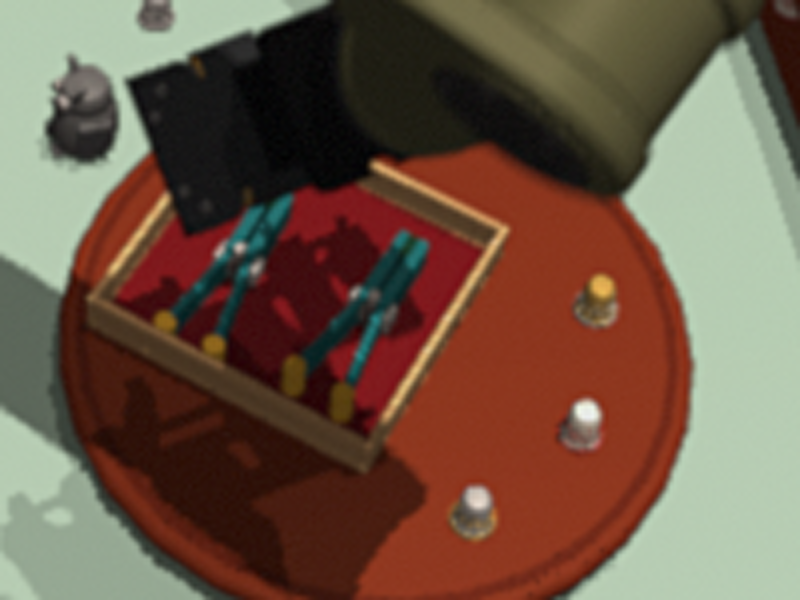

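View pics/t25c.png

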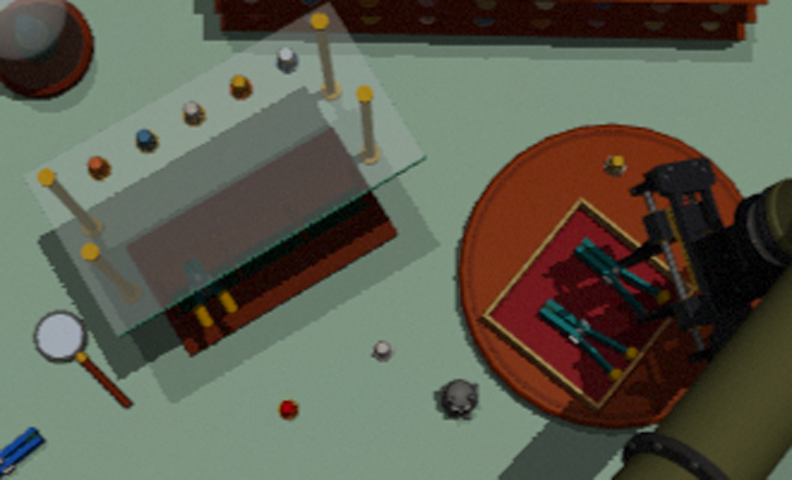

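Emit:
{"api": "send_rows", "payload": {"rotation": [[0,0,0],[0,0,0],[0,0,0],[0,0,0],[0,0,0],[0,0,0]], "slide": [[15,0,-20],[30,0,-40],[40,0,-55],[40,0,-55],[40,0,-55],[40,0,-55]], "fingers": [-0.12,-0.12,-0.12,-0.12,-0.12,-0.12]}}

```text
time: 26.4
position: [0.4635, -0.1578, 0.3068]
tool_rot: [-1.523, -2.128, -0.534]
ft_force: [0.3, 0.5, 0.1]
grip_width: 0.561
```

```bash
python3 - <<'E'
from rows import *
s=get_state();print(s['time'],s['position'],s['ft_force'])
b=get_image('scene');save('s26c',cv2.resize(b[230:380,280:480],None,fx=4,fy=4,interpolation=cv2.INTER_CUBIC))
for _ in range(10): c=get_image('scene')
save('s27c',cv2.resize(c[230:380,280:480],None,fx=4,fy=4,interpolation=cv2.INTER_CUBIC))
d=cv2.absdiff(b,c)[230:400,280:480];print('max diff',d.max(),(d.max(2)>40).sum())
save('t27',get_image('top')[90:290,130:460])
E
```

```text
26.4 [ 0.46354934 -0.15779717  0.30680618] [0.28207468 0.46015067 0.07645414]
max diff 122 238
```

View pics/s27c.png

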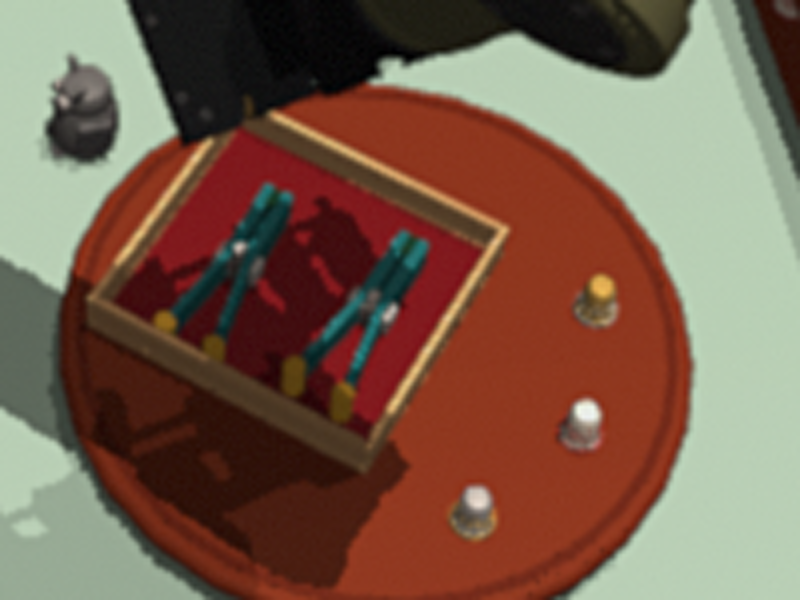

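View pics/t27.png

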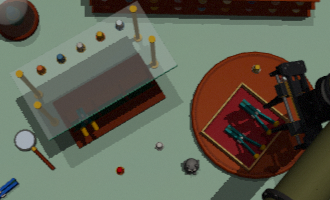

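```bash
python3 - <<'E'
from bench import *
print(close_job())
E
```

```text
the job is handed in; nothing more can be done
None
```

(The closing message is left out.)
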